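# Clamp a heatsink in a bonding press with a tommy bar

## Robot

A 6-joint arm with a two-finger parallel gripper is mounted at the origin on the work surface. World frame = base frame: x ahead of the robot, y to its left, z up, the work surface at z = 0. Lengths are in m, angles in rad, forces in N, time in s.
With the tool pointing down it reaches from about 0.35 to 0.775 m from the base axis. Payload 7.3 kg.
Tool frame: the origin (TCP) lies on the centre line of the jaws, within the pads' length; the fingertips stand 25 mm ahead of it and the grasp point (between the pads) lies 6 mm ahead of it; z points along the fingers, y is the direction in which the jaws open and shut (so a half turn about z gives the same grasp; the last joint's range is limited). The gripper opens to 92 mm and grips with 3 to 60 N. Pads are 19 mm wide; open, the fingers measure 130 mm over their backs; the gripper's body (75 mm by 190 mm) begins 47 mm behind the grasp point.
Start: joints at [-1.295, 0.342, 1.524, -0, 1.275, -0.146], TCP at [0.215, -0.479, 0.252] pointing down, gripper open.
Joint ranges: [-2.53, 2.53], [-0.77, 2.02], [0.04, 2.7], [-1, 4.14], [0.28, 2.66], [-3.11, 3.11]. Speed limits (rad/s): [2.57, 2.57, 3.14, 3.14, 3.14, 3.14].

## Interface

Orientations are given as [roll, pitch, yaw] about the fixed x, y, z axes, in that order (R = Rz(yaw) Ry(pitch) Rx(roll)).
In Python, from cell import telemetry, read_camera, workorder gives the robot as it stands.
- The arm moves only by the shell command python3 -m creep 'ROWS' [FORCE]. ROWS is JSON, one flat list of numbers, 5 for each row, row after row: the opening, from 0 (shut) to 1 (fully open), then the shift along the world's x, y, z in m, then the turn about the world's z in rad. A call has 1 to 12 rows; each row shifts and turns the pose as measured when the row begins; what a row does not reach is not made up. A row lasts 1/8 s, in which the tool goes at most 62.5 mm and 10.7 degrees, less where a joint would pass 70% of its speed; a pose out of reach is approached as far as the arm can. A call is refused whole if a number of a shift passes 0.0625 or a number of a turn 0.188, either way. A call with a gripper value outside its range is refused whole. The fingers move at their own pace and stop on an object; FORCE is the grip in N (left out, the last holds). Time passes only in rows, so rows that do not move let the fingers close. It gives the time, the measured TCP pose, the force and the opening at its end, in the units of the state.
- telemetry.observe(): the state, without advancing time (a new reading comes with each control period).
- read_camera(name): name is "side" or "top"; returns a dict with "image" (480x640x3 uint8, red, green, blue), "fovy" (degrees; the focal length in pixels is half the picture's height over the tangent of half this angle, whatever the lens; pixels are square), "cx", "cy" (the principal point, pixels), "R" (3x3) and "t" (3): a world point X has camera coordinates R X + t. Camera axes: x right, y down, z forward; pixel columns grow to the right and rows downward; lengths in m; the calibration is good to about 2 mm. A picture is of the moment at which its call begins. There is no depth.
- workorder.hand_in(): hands the job in, once; it reports no verdict.
The state is a dict: "time": time; "qpos": joint angles; "qvel": joint speeds; "joint_efforts": joint torques, N m; "tool_pos": TCP position; "tool_rot": TCP orientation; "contact_force": force on the tool from outside, world axes, zero at the start; "torque": the same for the moment, N m; "opening": finger opening in m.
Only numpy, scipy, OpenCV 4.12 (cv2) and the standard library are available. Lean on these libraries where they do the work, as an engineer would, in place of code of your own. Each camera call takes 0.05 s, during which the arm holds its last target.

## Task

Take the bar from its rest and use it as a lever in the holes of the brass collar on the bonding press, moving it from hole to hole, to turn the collar clockwise (seen from above) until the rubber pad clamps the heatsink and the collar feels firmly tight: stop when it takes about twice the free-running effort to turn, well before three times, or the chip under the heatsink is crushed. Then lay the bar back in its rest. Turn the collar with the bar only, keep the fingers off the press, use no rough force, and leave everything else on the bench where it is.

Things in the scene. Friction and masses are not known exactly. Their poses are not given: they have to be found in the camera images.
- press: Bonding press fixed to the bench. Origin: centre of its 160 x 160 mm base plate on the bench, z up. Its brass collar turns about this z axis at a fixed height. The blue top plate and its nuts lie below 122 mm. Turning the collar clockwise lowers the screw and its rubber pad 3 mm per radian; a stiff spring sits behind the pad. How far it must go to reach the heatsink differs: about 1.1 to 2.2 rad, found by feel.
- post_a (a point): Top of one of three steel posts of the press, 151 mm above the bench, 12 mm thick, 65 mm from the press's z axis, at 60, 180 and 300 degrees about z from its x axis (this one: 60). The posts stop the bar: pointing out of a hole it can swing only about 49 degrees either side of the press's x axis, in the opening that faces away from the robot.
- collar_top (a point): Centre of the collar's top face, on the press's z axis, 143.5 mm above the bench; the 16 mm thick screw stub stands here, up to 180 mm. The collar runs freely at 0.28 N m (about 0.18 read at a standstill between short steps). Once the pad presses it rises some 0.6 N m per rad of hand swing. Stop at 0.50 to 0.60 turning, or 0.40 to 0.50 read at a standstill. It stays where left, save a little spring-back.
- hole_a (a point): Mouth of one of six equal holes in the collar's side, 60 degrees apart (collar 80 mm across, 28.5 mm tall). The point is on the hole's middle line, 40 mm from the press's axis, 129 mm above the bench; its x axis points level and radially out of the hole, z up. Holes are 11.6 mm wide and high, flared to about 18 mm at the mouth, 23 mm deep (end 17 mm from the axis).
- bar_center (a point): Centre of the loose steel bar (about 0.12 kg): 180 mm long along its x axis, 10 mm thick, round ends, both ends alike. A red square sleeve at its middle, 50 mm long and 14 x 14 mm, is the place to grip. It lies level in the rest at the start, its centre 45 mm above the bench.
- rest: Black rest fixed to the bench. Origin: centre of its 160 x 50 mm base (10 mm thick) on the bench. The bar lies along its x axis in two notches at x = +60 and -60 mm (each 12 mm thick), notch floor 40 mm above the bench, sides flared up to 58 mm. A bar laid back right has its centre 45 mm above the bench over the rest's origin.
- bar: The same bar as a body; origin at its centre, x along it.
- board: Green circuit board (80 x 60 x 3 mm) with a finned heatsink (40 x 40 mm, top 25 mm above the board's underside) lying loose on a block under the pad in the press. Origin: centre of its underside. Not to be touched by the robot.
- spare_sink: spare finned aluminium heatsink, 36 x 36 x 22 mm (bystander, leave it alone); origin: centre of its underside or its middle
- flux_jar: small closed jar, 34 mm across, 45 mm tall (bystander, leave it alone); origin: centre of its underside or its middle
- spare_board: spare green circuit board, 110 x 70 mm (bystander, leave it alone); origin: centre of its underside or its middle
- screwdriver: screwdriver lying on the bench (bystander, leave it alone); origin: centre of its underside or its middle
- cleaner: clear bottle with red cap, 56 mm across, 130 mm tall (bystander, leave it alone); origin: centre of its underside or its middle
- tape_roll: orange tape roll, 70 mm across, 20 mm tall (bystander, leave it alone); origin: centre of its underside or its middle
- screw_tray: blue open tray, 120 x 90 x 25 mm (bystander, leave it alone); origin: centre of its underside or its middle

How it is judged:
On the way, in this order (a step that is already met when the one before it is completed fails the run):
1. the bar is lifted out of its rest (height (world z) of bar above 0.09 m), for 0.1 s.
2. the bar, out of its rest, has tightened the collar: the pad presses the heatsink firmly (over 35 N) (contact force between press and board above 35 N and height (world z) of bar above 0.09 m), for 0.2 s.
At the end, for the whole second after the job is handed in: The pad still presses the heatsink with more than 35 N (collar tight, not slackened); the bar lies still in both notches of its rest, its centre within 25 mm of the rest's centre seen from above and 40 to 50 mm above the bench, within 0.12 rad of the rest's x axis (contact force between press and board above 35 N and horizontal distance between bar and rest below 0.025 m and z of bar in the frame of rest between 0.04 and 0.05 m and angle between the x axis of bar and the x axis of rest, either way round below 0.12 rad and linear speed of bar below 0.02 m/s); the robot touches nothing.
It fails at once if the pad presses the heatsink with more than 220 N (collar turned with about 0.9 N m): the chip is crushed (contact force between press and board above 220 N).
It fails at once if the bar is pushed against the press with more than 100 N (contact force between bar and press above 100 N).
It fails at once if the fingers press on the press with more than 5 N (contact force between the fingers and press above 5 N).
It fails at once if the board is shifted by more than 5 mm (distance of board from where it was at the start of the episode above 0.005 m).
It fails at once if a bystander is shifted by more than 20 mm (distance of any of spare_sink, flux_jar, spare_board, screwdriver, cleaner, tape_roll, screw_tray from where it was at the start of the episode above 0.02 m).
It also fails if it takes over 72 s, if anything falls off the work surface, if the arm or the gripper's body presses on something with over 40 N, if the wrist force passes 120 N, or if a joint passes its speed limit or range.

## Working session

There is one attempt and no reset: what is moved stays moved. The work goes in short steps, Python scripts to look and compute and a shell command to move; the robot and the scene stay as the last step left them, time stands still between calls to the robot, and variables do not carry over. Pictures are saved under pics/ and viewed, and the job is handed in when it is done.

```bash
mkdir -p pics; ls; python3 - <<'E'
from cell import telemetry, read_camera
import cv2
print(telemetry.observe())
for n in("side","top"):
    c=read_camera(n); cv2.imwrite(f"pics/{n}0.png",c["image"][:,:,::-1]); print(n,c["fovy"],c["cx"],c["cy"],c["R"],c["t"])
E
```

```text
pics
{'time': 0.0, 'qpos': array([-1.29498686e+00,  3.42699522e-01,  1.52503034e+00, -1.16812006e-05,
        1.27541279e+00, -1.45972679e-01]), 'qvel': array([ 0.00091889, -0.00054519, -0.00015722, -0.00171764, -0.00010888,
        0.00172296]), 'joint_efforts': array([ 5.45005321e-06, -4.31244493e+01, -2.44225931e+01,  7.17272842e-02,
        5.58691949e-02, -1.20254103e-04]), 'tool_pos': array([ 0.21485386, -0.47860576,  0.25105234]), 'tool_rot': array([-3.14005752e+00, -2.14403404e-04,  4.21785391e-01]), 'contact_force': array([ 0.0351575 ,  0.99992482, -0.78039905]), 'torque': array([-0.03531504,  0.03219947, -0.02928483]), 'opening': 0.09178742559070087}
side 43.181893267229825 309.8774369345227 237.16233135226125 [[-0.77229888 -0.63505453 -0.01613021]
 [-0.35776149  0.45578035 -0.81502821]
 [ 0.52493919 -0.62367461 -0.57919671]] [0.47093665 0.31322011 1.13803982]
top 51.08717110582564 319.0214484568403 236.3832706250151 [[-1.68102703e-03 -9.99939233e-01  1.08951738e-02]
 [-9.96740327e-01  7.96652714e-04 -8.06727034e-02]
 [ 8.06591214e-02 -1.09952721e-02 -9.96681098e-01]] [-3.30068803e-04  5.88001520e-01  1.39093798e+00]
```

View pics/side0.png

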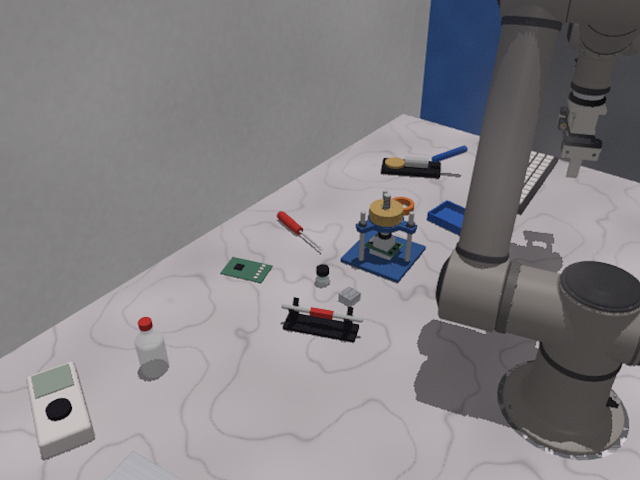

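View pics/top0.png

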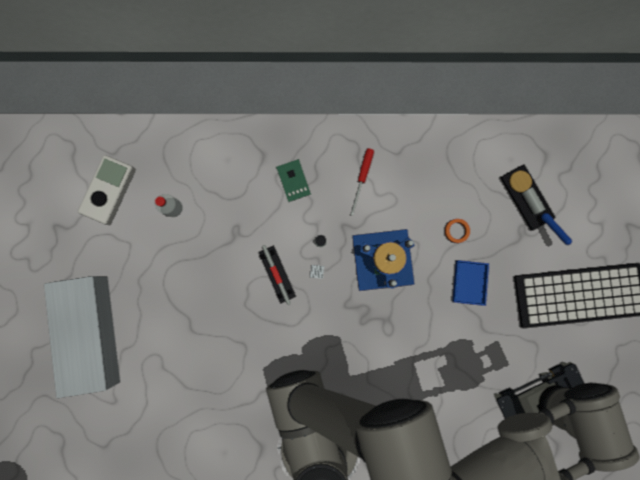

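The top view shows the bar (red sleeve near px 276,273), the press (collar near 391,258) and three posts at (367,247), (410,243) and (393,283). I'll zoom in and measure.

```bash
cat > h.py <<'E'
import numpy as np, cv2
from cell import telemetry, read_camera
def cam(n):
    return read_camera(n)
def f(c): return 240/np.tan(np.radians(c["fovy"])/2)
def ray(c,u,v):
    d=np.array([(u-c["cx"])/f(c),(v-c["cy"])/f(c),1.]); R=np.array(c["R"]); 
    return -R.T@c["t"], R.T@d
def onz(c,u,v,z):
    o,d=ray(c,u,v); return o+d*(z-o[2])/d[2]
def proj(c,X):
    p=np.array(c["R"])@np.array(X)+c["t"]; return np.array([c["cx"]+f(c)*p[0]/p[2],c["cy"]+f(c)*p[1]/p[2]])
def tri(c1,p1,c2,p2):
    o1,d1=ray(c1,*p1);o2,d2=ray(c2,*p2)
    s=np.linalg.lstsq(np.c_[d1,-d2],o2-o1,rcond=None)[0]
    a=o1+d1*s[0];b=o2+d2*s[1]; return (a+b)/2,np.linalg.norm(a-b)
def crop(c,x0,y0,w,h,k,name):
    im=c["image"][y0:y0+h,x0:x0+w,::-1]
    cv2.imwrite(name,cv2.resize(im,None,fx=k,fy=k,interpolation=cv2.INTER_CUBIC))
def mask(c,lo,hi,box):
    hsv=cv2.cvtColor(np.ascontiguousarray(c["image"]),cv2.COLOR_RGB2HSV)
    m=cv2.inRange(hsv,np.array(lo),np.array(hi)); x0,y0,x1,y1=box
    o=np.zeros_like(m); o[y0:y1,x0:x1]=m[y0:y1,x0:x1]; return o
E
python3 - <<'E'
from h import *
t=cam("top"); s=cam("side")
crop(t,250,215,180,95,4,"pics/tc.png"); crop(s,275,180,150,170,3.5,"pics/sc.png")
for nm,c,b1,b2 in(("top",t,(250,230,300,310),(360,230,425,295)),("side",s,(275,290,370,345),(350,185,420,230))):
    m=mask(c,(0,150,80),(6,255,255),b1); r=cv2.minAreaRect(cv2.findNonZero(m)); print(nm,"red",r)
    m=mask(c,(12,90,80),(30,255,255),b2); cn=max(cv2.findContours(m,0,2)[0],key=cv2.contourArea); print("brass",cv2.minEnclosingCircle(cn),cv2.boundingRect(cn))
    m=mask(c,(100,120,40),(125,255,255),(335,220,430,300)); cn=max(cv2.findContours(m,0,2)[0],key=cv2.contourArea); print("blue",cv2.minAreaRect(cn))
E
```

```text
top red ((275.8103942871094, 274.22412109375), (17.06983757019043, 5.7774834632873535), 66.80140686035156)
brass ((389.5163879394531, 257.6202087402344), 15.614852905273438) (374, 243, 32, 31)
blue ((383.345947265625, 259.49853515625), (54.71390914916992, 55.66911315917969), 83.41805267333984)
side red ((320.8513488769531, 312.8918762207031), (22.029464721679688, 8.055550575256348), 9.462322235107422)
brass ((391.5, 210.5), 22.770694732666016) (369, 197, 45, 30)
blue ((382.5411071777344, 253.39041137695312), (74.55522155761719, 43.422271728515625), 20.556041717529297)
```

```bash
ls pics
```

```text
sc.png
side0.png
tc.png
top0.png
```

View pics/tc.png

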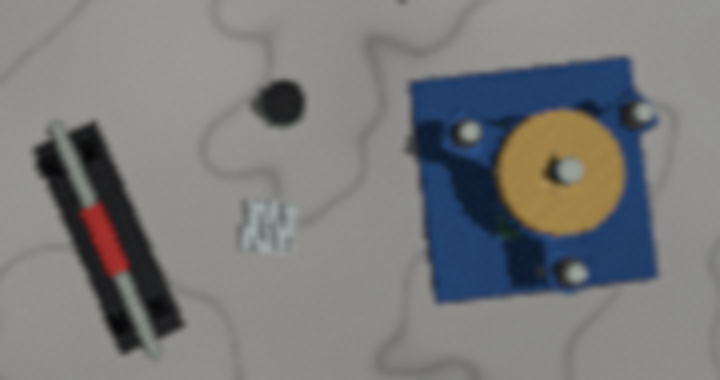

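View pics/sc.png

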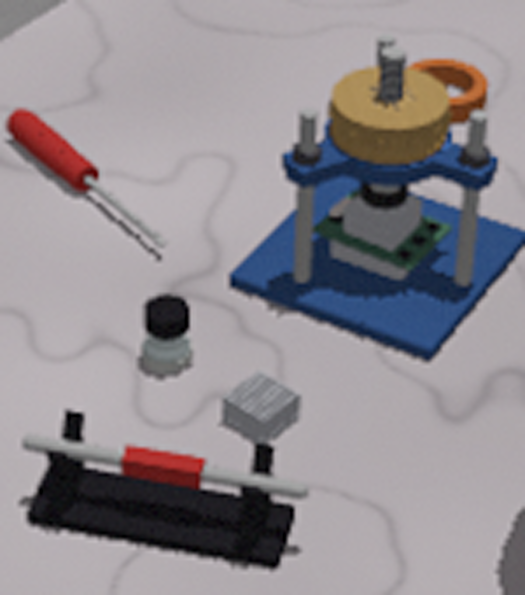

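```bash
python3 - <<'E'
from h import *
t=cam("top"); s=cam("side")
print("cams",ray(s,0,0)[0],ray(t,0,0)[0])
x=s["image"][185:235,350:420,::-1].astype(float)
x=np.clip((x/x.max())**0.5*255,0,255).astype(np.uint8)
cv2.imwrite("pics/col.png",cv2.resize(x,None,fx=11,fy=11,interpolation=cv2.INTER_CUBIC))
# measures
p,g=tri(t,(275.8,274.2),s,(320.85,312.9)); print("bar tri",p,g,"onz",onz(t,275.8,274.2,.05))
print("collar top", onz(t,389.5,257.6,.1435), "blue top", onz(t,383.35,259.5,.005))
k=lambda x,y:(250+x/4,215+y/4)
P=[onz(t,*k(*q),.151) for q in((467,132),(640,115),(572,272))]
print("posts",P); 
c=np.mean(P,0); print("centre",c,[np.linalg.norm((q-c)[:2]) for q in P],[np.degrees(np.arctan2((q-c)[1],(q-c)[0])) for q in P])
B=[onz(t,*k(*q),.045) for q in((57,126),(153,353))]
print("bar ends",B,np.mean(B,0),np.linalg.norm(B[0]-B[1]),np.arctan2(*(B[0]-B[1])[[1,0]]))
E
```

```text
cams [-0.12163975  0.86607743  0.92202845] [0.47389244 0.01449526 1.43376086]
bar tri [0.48159415 0.11853742 0.04107502] 0.0006708804768584659 onz [0.48181314 0.11806901 0.05      ]
collar top [ 0.52339651 -0.18099792  0.1435    ] blue top [ 0.52332235 -0.18436962  0.005     ]
posts [array([ 0.5477612, -0.1218326,  0.151    ]), array([ 0.55856021, -0.2329879 ,  0.151     ]), array([ 0.45839364, -0.18795053,  0.151     ])]
centre [ 0.52157168 -0.18092368  0.151     ] [np.float64(0.06463471510306508), np.float64(0.06386575534147439), np.float64(0.063567619759116)] [np.float64(66.09679137768812), np.float64(-54.6084772041464), np.float64(-173.65347587413984)]
bar ends [array([0.55832009, 0.1507738 , 0.045     ]), array([0.40231855, 0.08390223, 0.045     ])] [0.48031932 0.11733802 0.045     ] 0.16973004099461317 0.4049663441655996
```

```bash
ls pics/col.png
```

```text
pics/col.png
```

View pics/col.png

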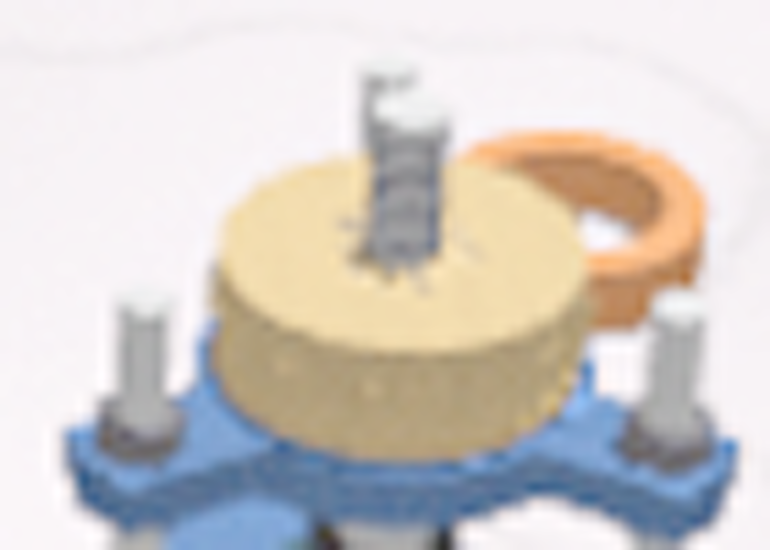

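```bash
python3 - <<'E'
from h import *
s=cam("side"); 
im=np.mean([cam("side")["image"].astype(float) for _ in range(6)],0)
cx,cy=0.5225,-0.1812
th=np.radians(np.arange(40,225,1.0)); z=np.linspace(.1435+.004,.111,34)
U=np.array([[proj(s,(cx+.04*np.cos(a),cy+.04*np.sin(a),q)) for a in th] for q in z]).astype(np.float32)
o=cv2.remap(im.astype(np.float32),U[...,0],U[...,1],cv2.INTER_CUBIC)
g=o.mean(2)
np.set_printoptions(linewidth=200,precision=0,suppress=True)
print("theta",np.degrees(th[::6])); 
for i in range(3,30,3): print(round(z[i],4),g[i,::6])
v=o-o.min(); v=v/v.max()*255
cv2.imwrite("pics/unw.png",cv2.resize(v[:,:,::-1].astype(np.uint8),None,fx=4,fy=8))
x=im[190:230,360:415,::-1]; x=np.clip((x-20)*1.6,0,255).astype(np.uint8)
cv2.imwrite("pics/col2.png",cv2.resize(x,None,fx=13,fy=13,interpolation=cv2.INTER_CUBIC))
E
```

```text
theta [ 40.  46.  52.  58.  64.  70.  76.  82.  88.  94. 100. 106. 112. 118. 124. 130. 136. 142. 148. 154. 160. 166. 172. 178. 184. 190. 196. 202. 208. 214. 220.]
0.1442 [171. 156. 119. 100. 111. 121. 127. 131. 129. 131. 130. 132. 130. 130. 134. 134. 136. 133. 131. 136. 133. 133. 136. 136. 134. 130. 130. 131. 134. 154. 160.]
0.1409 [162. 120.  85.  70.  74.  80.  84.  82.  92.  78.  94.  88.  96.  94.  91.  93.  99. 100. 103.  98. 106. 107. 105. 114. 112. 112. 115. 117. 129. 131. 142.]
0.1375 [127.  98.  73.  65.  63.  64.  67.  67.  62.  68.  66.  68.  64.  65.  66.  68.  68.  62.  65.  69.  63.  72.  71.  77.  80.  80.  87.  95. 107. 126. 132.]
0.1342 [115.  99.  76.  75.  70.  70.  69.  68.  72.  71.  67.  67.  69.  73.  69.  71.  71.  69.  68.  69.  68.  68.  71.  73.  72.  66.  70.  75.  86. 104. 127.]
0.1309 [116. 100.  91.  70.  70.  70.  68.  67.  81.  72.  68.  69.  67.  80.  68.  75.  72.  70.  69.  72.  69.  69.  71.  82.  81.  71.  66.  69.  71.  84. 110.]
0.1276 [118. 112.  73.  69.  72.  70.  68.  68.  70.  71.  70.  68.  67.  71.  69.  74.  72.  69.  70.  71.  70.  70.  71.  72.  74.  72.  68.  67.  69.  70.  87.]
0.1243 [125.  90.  64.  67.  72.  70.  68.  69.  70.  71.  71.  71.  69.  73.  72.  72.  72.  71.  69.  72.  72.  70.  71.  72.  67.  72.  69.  68.  67.  70.  72.]
0.121 [101.  66.  58.  66.  70.  71.  71.  71.  71.  73.  74.  73.  73.  74.  76.  74.  74.  73.  72.  75.  74.  73.  70.  81.  72.  83.  75.  71.  71.  66.  69.]
0.1176 [65. 58. 57. 60. 64. 68. 70. 70. 71. 72. 73. 72. 73. 74. 74. 74. 74. 74. 73. 75. 73. 78. 76. 87. 92. 73. 94. 77. 73. 71. 66.]
```

```bash
ls pics/unw.png
```

```text
pics/unw.png
```

View pics/unw.png

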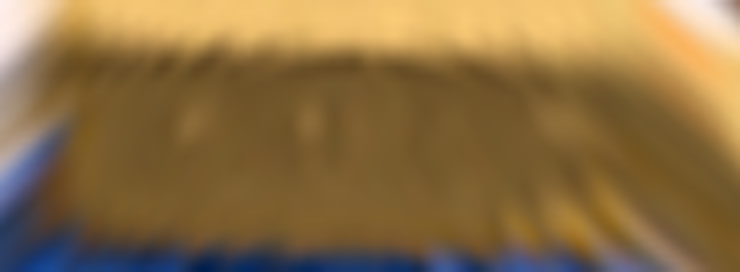

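View pics/col2.png

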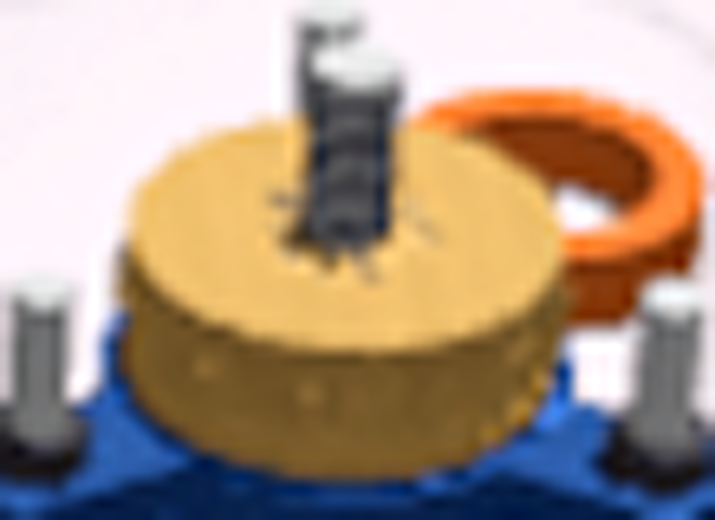

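```bash
python3 - <<'E'
from h import *
a=np.array([cam("side")["image"].astype(float) for _ in range(6)])
print("noise",a.std(0)[200:225,370:410].mean())
im=a.mean(0)
x=im[202:230,364:416]
outs=[]
for ch in range(3):
    y=x[...,ch]; lo,hi=np.percentile(y[8:22,8:40],[3,93]); outs.append(np.clip((y-lo)/(hi-lo+1e-6)*255,0,255))
g=x.mean(2); outs.append(np.clip((g-58)/(85-58)*255,0,255))
w=np.vstack([np.hstack(outs[:2]),np.hstack(outs[2:])]).astype(np.uint8)
cv2.imwrite("pics/str.png",cv2.resize(w,None,fx=7,fy=9,interpolation=cv2.INTER_NEAREST))
np.set_printoptions(linewidth=250,precision=0,suppress=True)
print(np.arange(368,414)); 
for r in range(205,228): print(r,im[r,368:414].mean(1).astype(int))
s=cam("side")
for th in range(60,221,20): print(th,proj(s,(.5225+.04*np.cos(np.radians(th)),-.1812+.04*np.sin(np.radians(th)),.129)).round(1))
E
```

```text
noise 0.9335545362643858
[368 369 370 371 372 373 374 375 376 377 378 379 380 381 382 383 384 385 386 387 388 389 390 391 392 393 394 395 396 397 398 399 400 401 402 403 404 405 406 407 408 409 410 411 412 413]
205 [178 171 147 132 134 133 132 133 135 135 134 135 123 105 104  80  63  69  70  71  66  52 119 131 133 137 134 133 133 134 133 133 133 135 129 168 159 136 106  68  65  82 110 118 117 103]
206 [179 167 142 132 134 133 132 133 136 136 134 135 133 130 109  73  70  74  71  75  68  58 112 130 133 135 135 133 133 134 134 133 131 132 145 173 182 181 148 108  99 112 118 119 111  88]
207 [180 163 140 133 134 134 133 133 134 136 134 134 130 123  88  55  67  58  52  61  61  52 124 136 124 127 133 134 134 134 134 133 131 131 132 158 169 159 147 135 123 119 116 109  86  81]
208 [176 143 126 134 135 134 133 132 133 134 134 134 136 107  69  55  61  65  64  65  76  90 129 144 137 127 131 134 133 134 134 134 132 132 134 124 114 114 115 113 111 107  97  71  53  75]
209 [163 106 104 131 135 134 133 132 133 135 134 134 135 130 108  97  81  75  96  89 112 137 140 134 136 136 135 134 133 133 134 
[... 2692 characters left out ...]
73 61 56 62 67 68 71 71 71 72 73 73 73 74 74 73 74 74 72 73 74 73 73 73 66 77 74 81 87 86 84 85 85 79 58 35 42 61 72 75 76 70]
225 [85 86 86 84 83 79 59 43 45 56 64 66 66 70 72 73 74 72 72 73 73 72 72 72 70 68 68 65 70 78 80 82 85 87 86 86 86 61 34 34 40 38 51 60 53 48]
226 [84 78 75 71 63 49 43 44 43 46 48 47 51 59 66 67 67 65 66 67 67 66 66 66 75 76 60 50 70 67 55 61 71 77 83 85 88 76 49 34 34 35 36 36 35 34]
227 [70 55 42 41 43 45 43 44 44 49 54 48 42 46 47 47 53 57 58 56 56 53 50 47 68 80 68 61 51 43 43 43 42 47 59 71 78 86 72 58 65 51 35 36 44 61]
60 [370. 215.]
80 [374. 218.]
100 [378. 220.]
120 [384. 221.]
140 [390. 221.]
160 [396. 219.]
180 [400. 217.]
200 [402. 214.]
220 [402. 211.]
```

```bash
ls pics/str.png
```

```text
pics/str.png
```

View pics/str.png

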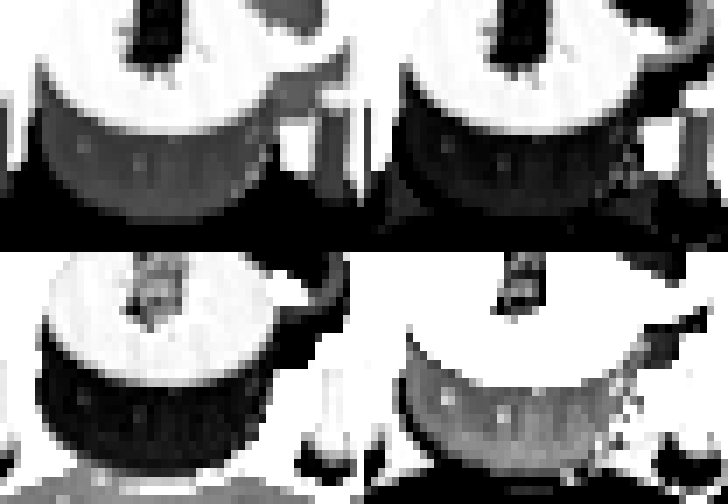

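```bash
python3 - <<'E'
from h import *
s=cam("side"); a=np.array([cam("side")["image"].astype(float) for _ in range(16)])
im=a.mean(0); np.save("side16.npy",im); print(s and telemetry.observe()["time"])
cx,cy=.5225,-.1812
th=np.radians(np.arange(55,205,1.0)); z=np.linspace(.142,.115,28)
U=np.array([[proj(s,(cx+.04*np.cos(b),cy+.04*np.sin(b),q)) for b in th] for q in z]).astype(np.float32)
o=cv2.remap(im.astype(np.float32),U[...,0],U[...,1],cv2.INTER_LINEAR)
rows=[]
for g in(o[...,0],o[...,1],o[...,2]):
    d=g-np.median(g,1,keepdims=True); rows.append(np.clip(128+d*10,0,255))
cv2.imwrite("pics/unw2.png",cv2.resize(np.vstack(rows).astype(np.uint8),None,fx=5,fy=6))
ims=im[202:230,364:416]; b=cv2.resize(np.clip((ims.mean(2)-60)*13,0,255).astype(np.uint8),None,fx=15,fy=15,interpolation=cv2.INTER_CUBIC); cv2.imwrite("pics/str2.png",b)
E
```

```text
1.85
```

```bash
sleep 0.1
```

```text
(no output)
```

View pics/unw2.png

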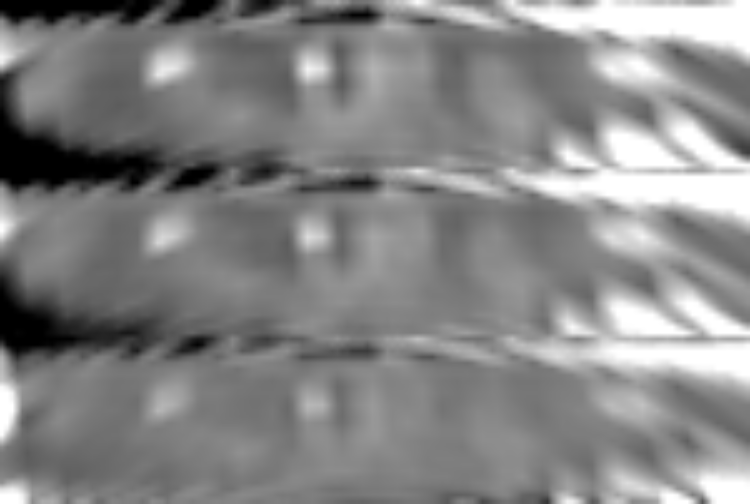

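View pics/str2.png

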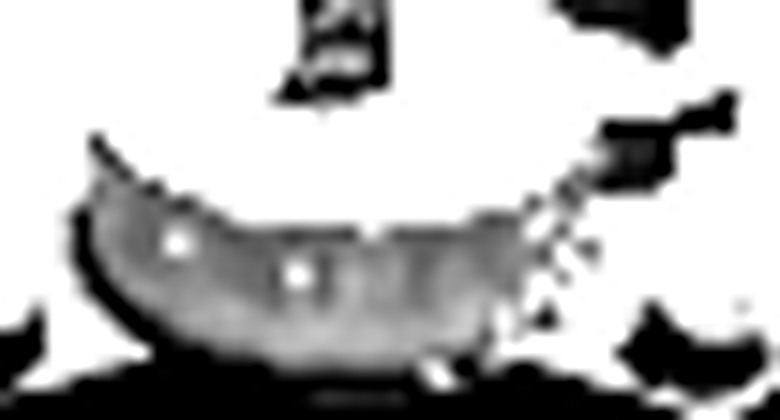

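The side view shows no hole outlines. There are only faint specks on the collar near (375,218) and (383,220), so I'll find the hole by feel with the bar. Other estimates:
- **Press axis:** about (0.5225, -0.181), with its x axis at about +6°.
- **Bar:** centre about (0.481, 0.118), yaw 0.405, with a triangulated height of 41 mm against a true 45 mm.

I'll go to the bar now.

```bash
python3 -m creep '[0.5,0.022,0.05,0,0, 0.5,0.022,0.05,0,0, 0.5,0.022,0.05,0,0, 0.5,0.022,0.05,0,0, 0.5,0.022,0.05,0,0, 0.5,0.022,0.05,0,0, 0.5,0.022,0.05,0,0, 0.5,0.022,0.05,0,0, 0.5,0.022,0.05,0,0, 0.5,0.022,0.05,0,0, 0.5,0.022,0.05,0,0, 0.5,0.022,0.05,0,-0.017]'; python3 -c "
from h import *
t=cam('top'); print(onz(t,317,271,.022))"
```

```text
time: 3.35
tool_pos: [0.4838, 0.1372, 0.2534]
tool_rot: [3.134, -0.006, 0.397]
contact_force: [0.6, -0.7, 0.6]
opening: 0.0461
[0.49073666 0.00475476 0.022     ]
```

```bash
python3 -m creep '[0.5,-0.003,-0.019,-0.05,0.008, 0.5,0,0,-0.05,0, 0.5,0,0,-0.03,0, 0.5,0,0,0,0]'; python3 - <<'E'
from h import *
t=cam('top'); s=cam('side'); o=telemetry.observe(); print(o['tool_pos'],o['tool_rot'])
crop(t,230,200,120,120,5,"pics/a1.png"); crop(s,260,250,140,110,5,"pics/a2.png")
E
```

```text
time: 3.9
tool_pos: [0.4834, 0.1259, 0.1206]
tool_rot: [3.136, -0.013, 0.412]
contact_force: [0.0, 0.3, 1.5]
opening: 0.0458
[0.4852008  0.12605489 0.12302315] [ 3.13471449 -0.01783745  0.41197071]
```

```bash
sleep 0.1
```

```text
(no output)
```

View pics/a2.png

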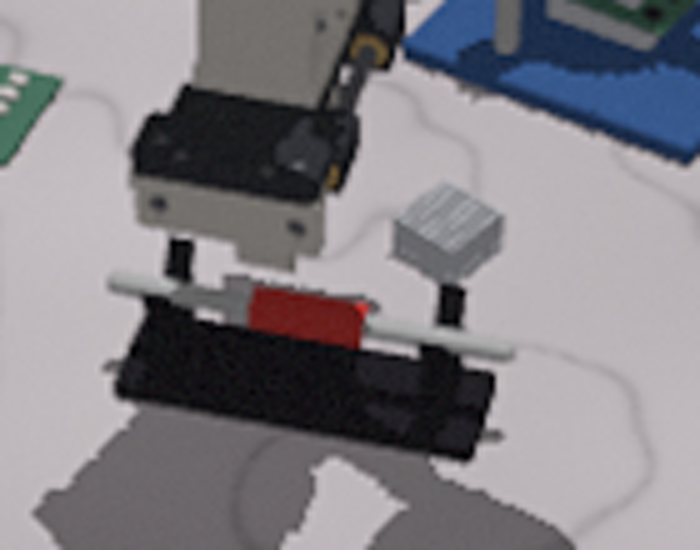

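The gripper is above the sleeve and slightly off along y. I'll correct that and descend.

```bash
python3 -m creep '[0.5,-0.004,-0.008,-0.02,-0.007, 0.5,0,0,-0.02,0, 0.5,0,0,0,0]'; python3 -c "
from h import *
o=telemetry.observe(); print(o['tool_pos'],o['tool_rot'],o['contact_force'])"
```

```text
time: 4.38
tool_pos: [0.4852, 0.1182, 0.088]
tool_rot: [3.131, -0.029, 0.405]
contact_force: [-0.1, 0.4, 0.4]
opening: 0.0461
[0.48523077 0.11817209 0.08799888] [ 3.13110917 -0.02882933  0.40491767] [-0.06688639  0.3969341   0.38142169]
```

```bash
python3 -m creep '[0.5,-0.003,0,-0.02,0, 0.5,-0.002,0,-0.013,0, 0.5,0,0,0,0]'; python3 -m creep '[0.0,0,0,0,0, 0,0,0,0,0, 0,0,0,0,0, 0,0,0,0,0]' 50; python3 -c "
from h import *
o=telemetry.observe(); print(o['tool_pos'],o['tool_rot'],o['contact_force'],o['torque'])"
```

```text
time: 4.75
tool_pos: [0.4838, 0.1186, 0.0591]
tool_rot: [3.128, -0.038, 0.405]
contact_force: [0.2, 0.5, 0.1]
opening: 0.0462
time: 5.25
tool_pos: [0.4853, 0.1188, 0.0613]
tool_rot: [3.127, -0.041, 0.405]
contact_force: [-0.3, 0.0, -1.7]
opening: 0.0137
[0.48534867 0.11881427 0.06125086] [ 3.12705404 -0.04137111  0.40531343] [-0.34047976  0.03998778 -1.65212593] [-0.02273386  0.03604874 -0.01350084]
```

```bash
python3 -m creep '[0,0,0,0.01,0, 0,0,0,0.03,0, 0,0,0,0.04,0, 0,0,0,0.04,0, 0,0,0,0.02,0, 0,0,0,0,0]'; python3 -m creep '[0,0,0,0,0, 0,0,0,0,0]'; python3 - <<'E'
from h import *
t=cam('top'); s=cam('side'); o=telemetry.observe(); print(o['tool_pos'],o['tool_rot'],o['contact_force'],o['torque'])
crop(s,260,220,140,110,5,"pics/b2.png")
E
```

```text
time: 6.0
tool_pos: [0.4838, 0.1186, 0.2077]
tool_rot: [3.127, -0.04, 0.405]
contact_force: [0.2, 0.3, -1.0]
opening: 0.0136
time: 6.25
tool_pos: [0.4828, 0.1185, 0.2061]
tool_rot: [3.128, -0.038, 0.405]
contact_force: [0.2, 0.5, -1.7]
opening: 0.0135
[0.48281381 0.11848766 0.2060585 ] [ 3.12825166 -0.03735992  0.40521001] [-0.05606277  0.0500839  -1.70045794] [ 0.0349427  -0.0041527  -0.01246362]
```

```bash
sleep 0.1
```

```text
(no output)
```

View pics/b2.png

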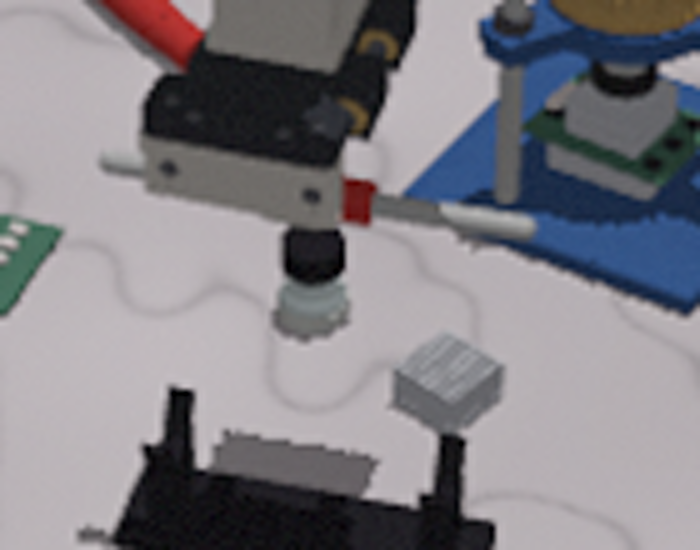

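```bash
python3 -m creep '[0,0.032,-0.0375,0,0.069, 0,0.032,-0.0375,0,0.069, 0,0.032,-0.0375,0,0.069, 0,0.032,-0.0375,0,0.069, 0,0.032,-0.0375,0,0.069, 0,0,0,0,0, 0,0,0,0,0]';  python3 - <<'E'
from h import *
t=cam('top'); s=cam('side'); o=telemetry.observe(); print(o['tool_pos'],o['tool_rot'],o['contact_force'],o['torque'])
crop(t,300,170,140,120,5,"pics/c1.png");crop(s,310,160,140,110,5,"pics/c2.png")
E
```

```text
time: 7.22
tool_pos: [0.6448, -0.0742, 0.1993]
tool_rot: [3.137, -0.031, 0.763]
contact_force: [-0.6, 0.8, -1.8]
opening: 0.0136
[ 0.64466956 -0.07377503  0.19982577] [ 3.13586354 -0.0311308   0.76400519] [-0.90515976 -0.79178836 -1.46671609] [ 0.00849925 -0.07034795  0.07704481]
```

```bash
sleep 0.1
```

```text
(no output)
```

View pics/c1.png

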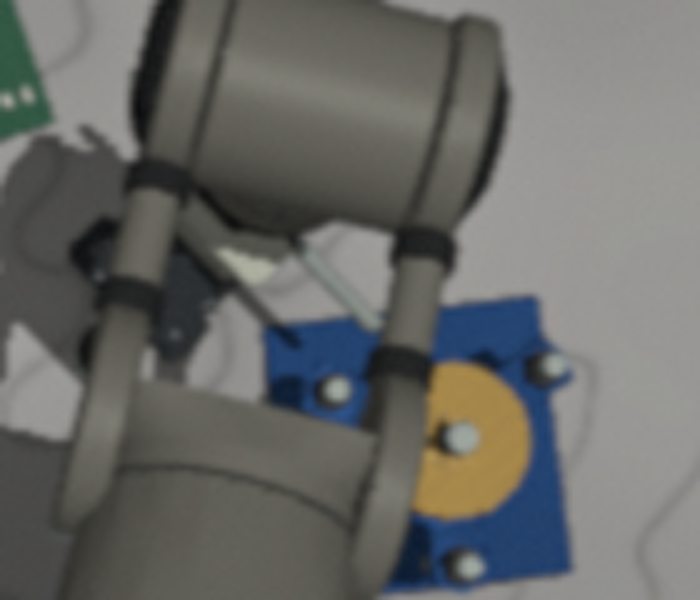

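View pics/c2.png

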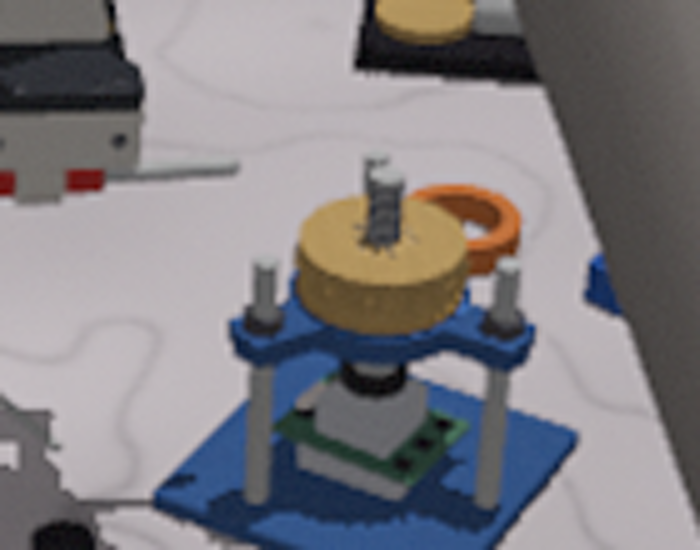

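```bash
python3 - <<'E'
from h import *
t=cam('top'); s=cam('side'); o=telemetry.observe(); p=o['tool_pos']; y=o['tool_rot'][2]
X,g=tri(t,(374.6,235),s,(357.4,193.6)); print(X,g,X-p)
d=p-X; print(np.hypot(d[0],d[1]),np.arctan2(d[1],d[0]),y, "from axis",np.hypot(X[0]-.5225,X[1]+.181),np.arctan2(X[1]+.181,X[0]-.5225))
c=np.array([.5225,-.181]);q=p[:2]-c; print("tcp r",np.hypot(*q),np.arctan2(q[1],q[0]))
E
```

```text
[ 0.57788135 -0.13968433  0.17818545] 0.002427780969242927 [-0.06701355 -0.06615366 -0.02238834]
0.09416539796733642 0.7789410305101685 0.7646524018712668 from axis 0.06909471032571958 0.6409499574468458
tcp r 0.16288084260711208 0.7205570913336896
```

```bash
python3 -m creep '[0,-0.002,0.0045,-0.02,-0.014, 0,0,0,-0.02,0, 0,0,0,-0.014,0, 0,0,0,0,0, 0,0,0,0,0]';  cat > r.py <<'E'
from h import *
import sys
o=telemetry.observe(); p=o['tool_pos']; c=np.array([.5225,-.181]); q=p[:2]-c; F=o['contact_force'];M=o['torque']
y=o['tool_rot'][2]
r=np.hypot(*q); print("t %.2f pos %s pitch %.3f yaw %.3f | r %.4f ang %.3f | F %s M %s"%(o['time'],p.round(4),o['tool_rot'][1],y,r,np.arctan2(q[1],q[0]),F.round(1),M.round(3)))
er=np.array([np.cos(y),np.sin(y)]); print("Frad %.1f Ftan %.1f tau %.3f"%(F[:2]@er, -F[0]*er[1]+F[1]*er[0], M[2]+q[0]*F[1]-q[1]*F[0]))
E
python3 r.py
```

```text
time: 8.05
tool_pos: [0.6427, -0.0656, 0.1484]
tool_rot: [3.131, -0.035, 0.754]
contact_force: [0.1, 0.8, -1.4]
opening: 0.0135
t 8.05 pos [ 0.6427 -0.0656  0.1484] pitch -0.035 yaw 0.754 | r 0.1666 ang 0.765 | F [ 0.1  0.8 -1.4] M [-0.034 -0.027 -0.058]
Frad 0.7 Ftan 0.5 tau 0.028
```

```bash
python3 -m creep '[0,-0.007,-0.0075,-0.003,0.004, 0,-0.007,-0.0065,-0.001,0, 0,-0.003,-0.003,0,0, 0,0,0,0,0]'; python3 r.py
```

```text
time: 8.55
tool_pos: [0.6249, -0.0846, 0.1459]
tool_rot: [3.129, -0.036, 0.758]
contact_force: [-0.4, -0.5, -2.0]
opening: 0.0134
t 8.55 pos [ 0.6249 -0.0846  0.1459] pitch -0.036 yaw 0.758 | r 0.1406 ang 0.755 | F [-0.4 -0.5 -2. ] M [-0.022  0.028  0.027]
Frad -0.6 Ftan -0.1 tau 0.012
```

Tip should be at r≈47 mm, well aligned. I'll press on gently to see if it enters.

```bash
python3 -m creep '[0,-0.0022,-0.0021,-0.0005,0, 0,-0.0022,-0.0021,0,0, 0,0,0,0,0]'; python3 r.py;  python3 -m creep '[0,-0.0022,-0.0021,0,0, 0,-0.0022,-0.0021,0,0]'; python3 r.py
```

```text
time: 8.93
tool_pos: [0.6204, -0.089, 0.1455]
tool_rot: [3.129, -0.036, 0.758]
contact_force: [-0.6, 0.4, -1.0]
opening: 0.0134
t 8.93 pos [ 0.6204 -0.089   0.1455] pitch -0.036 yaw 0.758 | r 0.1343 ang 0.754 | F [-0.6  0.4 -1. ] M [-0.02   0.009  0.018]
Frad -0.1 Ftan 0.7 tau 0.111
time: 9.18
tool_pos: [0.6159, -0.0932, 0.1454]
tool_rot: [3.129, -0.036, 0.758]
contact_force: [-0.2, -0.1, -0.4]
opening: 0.0138
t 9.18 pos [ 0.6159 -0.0932  0.1454] pitch -0.036 yaw 0.758 | r 0.1282 ang 0.755 | F [-0.2 -0.1 -0.4] M [ 0.012 -0.009  0.017]
Frad -0.2 Ftan 0.1 tau 0.026
```

No force with the tip at r≈34 mm, so it is entering a hole (world angle about 43°). Going deeper.

```bash
python3 -m creep '[0,-0.0025,-0.0024,0,0, 0,-0.0025,-0.0024,0,0, 0,0,0,0,0]'; python3 r.py;  python3 -m creep '[0,-0.002,-0.0019,0,0, 0,0,0,0,0]'; python3 r.py
python3 - <<'E'
from h import *
t=cam('top'); s=cam('side')
a=t["image"][190:290,330:450];b=s["image"][170:270,330:450]
cv2.imwrite("pics/d.png",cv2.resize(np.hstack([a,b])[:,:,::-1],None,fx=3.3,fy=3.3,interpolation=cv2.INTER_CUBIC))
E
```

```text
time: 9.55
tool_pos: [0.6105, -0.0986, 0.1455]
tool_rot: [3.128, -0.036, 0.758]
contact_force: [-0.3, -0.5, -1.2]
opening: 0.0136
t 9.55 pos [ 0.6105 -0.0986  0.1455] pitch -0.036 yaw 0.758 | r 0.1205 ang 0.752 | F [-0.3 -0.5 -1.2] M [-0.031 -0.004  0.026]
Frad -0.5 Ftan -0.2 tau 0.006
time: 9.8
tool_pos: [0.6083, -0.1007, 0.1455]
tool_rot: [3.128, -0.036, 0.758]
contact_force: [-0.6, -0.3, -0.9]
opening: 0.0139
t 9.80 pos [ 0.6083 -0.1007  0.1455] pitch -0.036 yaw 0.758 | r 0.1176 ang 0.752 | F [-0.6 -0.3 -0.9] M [-0.071 -0.052  0.066]
Frad -0.7 Ftan 0.2 tau 0.084
```

```bash
sleep 0.1
```

```text
(no output)
```

View pics/d.png

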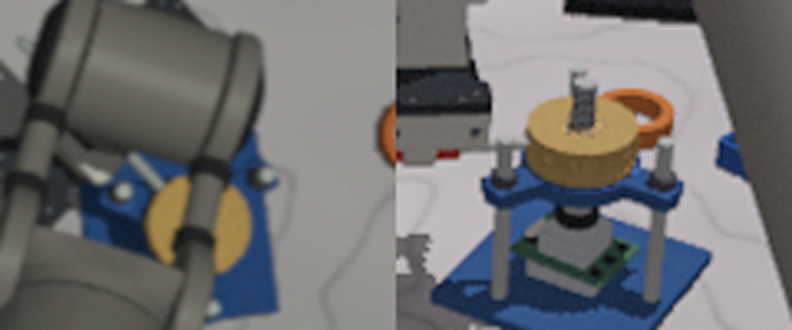

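```bash
cat > arc.py <<'E'
from h import *
import sys
step=float(sys.argv[1]); n=int(sys.argv[2]); r=float(sys.argv[3]) if len(sys.argv)>3 else .117
o=telemetry.observe(); p=o['tool_pos'][:2]; y=o['tool_rot'][2]; c=np.array([.5225,-.181])
a0=np.arctan2(*(p-c)[::-1]); print("yaw",y,"ang",a0)
for i in range(1,n+1):
    a=y+step*i; q=c+r*np.array([np.cos(a),np.sin(a)]); print("phi %.3f shift %.4f %.4f"%(a,*(q-p))); p=q
E
python3 arc.py -0.05 24
```

```text
yaw 0.7581055397462189 ang 0.7525252519472128
phi 0.708 shift 0.0029 -0.0044
phi 0.658 shift 0.0037 -0.0045
phi 0.608 shift 0.0035 -0.0047
phi 0.558 shift 0.0032 -0.0049
phi 0.508 shift 0.0030 -0.0050
phi 0.458 shift 0.0027 -0.0052
phi 0.408 shift 0.0025 -0.0053
phi 0.358 shift 0.0022 -0.0054
phi 0.308 shift 0.0019 -0.0055
phi 0.258 shift 0.0016 -0.0056
phi 0.208 shift 0.0014 -0.0057
phi 0.158 shift 0.0011 -0.0058
phi 0.108 shift 0.0008 -0.0058
phi 0.058 shift 0.0005 -0.0058
phi 0.008 shift 0.0002 -0.0058
phi -0.042 shift -0.0001 -0.0058
phi -0.092 shift -0.0004 -0.0058
phi -0.142 shift -0.0007 -0.0058
phi -0.192 shift -0.0010 -0.0058
phi -0.242 shift -0.0013 -0.0057
phi -0.292 shift -0.0015 -0.0056
phi -0.342 shift -0.0018 -0.0056
phi -0.392 shift -0.0021 -0.0055
phi -0.442 shift -0.0024 -0.0053
```

```bash
python3 -m creep '[0,0.0029,-0.0044,0,-0.05, 0,0.0037,-0.0045,0,-0.05, 0,0.0035,-0.0047,0,-0.05, 0,0.0032,-0.0049,0,-0.05]'; python3 r.py
```

```text
time: 10.4
tool_pos: [0.6211, -0.1172, 0.145]
tool_rot: [3.133, -0.036, 0.552]
contact_force: [-1.1, 3.2, 0.0]
opening: 0.0134
t 10.40 pos [ 0.6211 -0.1172  0.145 ] pitch -0.036 yaw 0.552 | r 0.1174 ang 0.575 | F [-1.1  3.2  0. ] M [ 0.559  0.382 -0.334]
Frad 0.7 Ftan 3.3 tau 0.053
```

```bash
cat > rr.py <<'E'
from h import *
import subprocess
L=[]
for i in range(6):
    if i: read_camera("top")
    o=telemetry.observe(); p=o['tool_pos']; c=np.array([.5225,-.181]); q=p[:2]-c; F=o['contact_force'];M=o['torque']; y=o['tool_rot'][2]
    er=np.array([np.cos(y),np.sin(y)])
    L.append([F[:2]@er,-F[0]*er[1]+F[1]*er[0],F[2],M[2],M[2]+q[0]*F[1]-q[1]*F[0]])
L=np.array(L); print("t %.2f pos %s pitch %.3f yaw %.3f r %.4f ang %.3f"%(o['time'],p.round(4),o['tool_rot'][1],y,np.hypot(*q),np.arctan2(q[1],q[0])))
print("mean Frad %.2f Ftan %.2f Fz %.2f Mz %.3f tau %.3f"%tuple(L.mean(0)),"tau each",L[:,4].round(3))
E
python3 rr.py; python3 arc.py -0.05 6
```

```text
t 10.65 pos [ 0.6211 -0.1172  0.1451] pitch -0.036 yaw 0.555 r 0.1174 ang 0.574
mean Frad 0.64 Ftan 4.65 Fz -0.07 Mz -0.379 tau 0.166 tau each [0.053 0.137 0.202 0.183 0.248 0.173]
yaw 0.5546728250696411 ang 0.574228747333141
phi 0.505 shift 0.0038 -0.0072
phi 0.455 shift 0.0027 -0.0052
phi 0.405 shift 0.0024 -0.0053
phi 0.355 shift 0.0022 -0.0054
phi 0.305 shift 0.0019 -0.0055
phi 0.255 shift 0.0016 -0.0056
```

Standstill torque averages 0.17, which matches the stated free-running standstill value of about 0.18. I'll keep swinging.

```bash
python3 -m creep '[0,0.0035,-0.0065,0,-0.05, 0,0.0027,-0.0052,0,-0.05, 0,0.0024,-0.0053,0,-0.05, 0,0.0022,-0.0054,0,-0.05, 0,0.0019,-0.0055,0,-0.05, 0,0.0016,-0.0056,0,-0.05]'; python3 rr.py; python3 arc.py -0.05 8
```

```text
time: 11.4
tool_pos: [0.6328, -0.1419, 0.1442]
tool_rot: [-3.135, -0.034, 0.25]
contact_force: [-0.7, 7.5, 1.5]
opening: 0.0136
t 11.65 pos [ 0.6329 -0.142   0.1443] pitch -0.034 yaw 0.252 r 0.1171 ang 0.340
mean Frad 1.03 Ftan 7.09 Fz 0.95 Mz -0.487 tau 0.328 tau each [0.378 0.288 0.372 0.34  0.305 0.288]
yaw 0.2515073071553757 ang 0.3395079526738273
phi 0.202 shift 0.0043 -0.0156
phi 0.152 shift 0.0010 -0.0058
phi 0.102 shift 0.0007 -0.0058
phi 0.052 shift 0.0004 -0.0058
phi 0.002 shift 0.0002 -0.0058
phi -0.048 shift -0.0001 -0.0058
phi -0.098 shift -0.0004 -0.0058
phi -0.148 shift -0.0007 -0.0058
```

```bash
python3 -m creep '[0,0.0015,-0.006,0,0, 0,0.0010,-0.006,0,0]'; python3 rr.py; python3 arc.py -0.05 8
```

```text
time: 11.9
tool_pos: [0.6358, -0.1498, 0.1445]
tool_rot: [-3.13, -0.037, 0.253]
contact_force: [1.7, 9.3, 0.2]
opening: 0.0138
t 12.15 pos [ 0.6359 -0.1502  0.1446] pitch -0.037 yaw 0.253 r 0.1175 ang 0.265
mean Frad 3.70 Ftan 7.85 Fz 0.35 Mz -0.600 tau 0.318 tau each [0.319 0.276 0.345 0.304 0.424 0.238]
yaw 0.25303768614437105 ang 0.26518502895179025
phi 0.203 shift 0.0012 -0.0072
phi 0.153 shift 0.0010 -0.0058
phi 0.103 shift 0.0007 -0.0058
phi 0.053 shift 0.0005 -0.0058
phi 0.003 shift 0.0002 -0.0058
phi -0.047 shift -0.0001 -0.0058
phi -0.097 shift -0.0004 -0.0058
phi -0.147 shift -0.0007 -0.0058
```

```bash
python3 -m creep '[0,0.001,-0.0076,0,-0.05, 0,0.0008,-0.0076,0,-0.05, 0,0.0005,-0.0076,0,-0.05, 0,0.0003,-0.0076,0,-0.05]'; python3 rr.py; python3 arc.py -0.05 8
```

```text
time: 12.65
tool_pos: [0.64, -0.1731, 0.1451]
tool_rot: [-3.12, -0.041, 0.051]
contact_force: [1.1, 7.9, -0.7]
opening: 0.0137
t 12.90 pos [ 0.6401 -0.1732  0.1452] pitch -0.041 yaw 0.052 r 0.1178 ang 0.066
mean Frad 1.20 Ftan 7.45 Fz 0.14 Mz -0.584 tau 0.291 tau each [0.31  0.213 0.299 0.31  0.296 0.317]
yaw 0.052244879538785316 ang 0.06594644325943914
phi 0.002 shift -0.0006 -0.0075
phi -0.048 shift -0.0001 -0.0058
phi -0.098 shift -0.0004 -0.0058
phi -0.148 shift -0.0007 -0.0058
phi -0.198 shift -0.0010 -0.0058
phi -0.248 shift -0.0013 -0.0057
phi -0.298 shift -0.0016 -0.0056
phi -0.348 shift -0.0019 -0.0055
```

```bash
python3 -m creep '[0,-0.0005,-0.0075,0,-0.05, 0,-0.0003,-0.0073,0,-0.05, 0,-0.0005,-0.0073,0,-0.05, 0,-0.0008,-0.0073,0,-0.05, 0,-0.0012,-0.0073,0,-0.05]'; python3 rr.py; python3 arc.py -0.05 8
```

```text
time: 13.52
tool_pos: [0.6388, -0.2011, 0.1456]
tool_rot: [-3.108, -0.044, -0.201]
contact_force: [0.7, 8.4, -0.0]
opening: 0.0133
t 13.78 pos [ 0.6388 -0.2013  0.1457] pitch -0.044 yaw -0.199 r 0.1181 ang -0.173
mean Frad -0.26 Ftan 7.14 Fz 0.20 Mz -0.572 tau 0.271 tau each [0.414 0.235 0.16  0.286 0.188 0.344]
yaw -0.19946987061214094 ang -0.1725585033261278
phi -0.249 shift -0.0029 -0.0086
phi -0.299 shift -0.0016 -0.0056
phi -0.349 shift -0.0019 -0.0055
phi -0.399 shift -0.0021 -0.0054
phi -0.449 shift -0.0024 -0.0053
phi -0.499 shift -0.0027 -0.0052
phi -0.549 shift -0.0029 -0.0051
phi -0.599 shift -0.0032 -0.0049
```

```bash
python3 -m creep '[0,-0.0026,-0.0085,0,-0.05, 0,-0.0018,-0.0071,0,-0.05, 0,-0.002,-0.007,0,-0.05, 0,-0.0025,-0.0069,0,-0.05]'; python3 rr.py; python3 arc.py -0.05 8
```

```text
time: 14.28
tool_pos: [0.6327, -0.2239, 0.1462]
tool_rot: [-3.097, -0.047, -0.402]
contact_force: [2.3, 7.4, -0.4]
opening: 0.0137
t 14.53 pos [ 0.6327 -0.2241  0.1462] pitch -0.047 yaw -0.400 r 0.1183 ang -0.373
mean Frad -0.77 Ftan 7.45 Fz -0.43 Mz -0.566 tau 0.318 tau each [0.357 0.272 0.36  0.334 0.275 0.309]
yaw -0.4004201017705793 ang -0.372520744613417
phi -0.450 shift -0.0049 -0.0079
phi -0.500 shift -0.0027 -0.0052
phi -0.550 shift -0.0029 -0.0051
phi -0.600 shift -0.0032 -0.0049
phi -0.650 shift -0.0034 -0.0047
phi -0.700 shift -0.0037 -0.0046
phi -0.750 shift -0.0039 -0.0044
phi -0.800 shift -0.0041 -0.0042
```

```bash
python3 -m creep '[0,-0.0042,-0.0078,0,-0.05, 0,-0.0034,-0.0064,-0.0004,-0.05, 0,-0.0036,-0.0063,-0.0004,-0.05, 0,-0.004,-0.006,0,-0.05]'; python3 rr.py; python3 arc.py -0.05 2
```

```text
time: 15.02
tool_pos: [0.6223, -0.2448, 0.1468]
tool_rot: [-3.087, -0.053, -0.603]
contact_force: [4.3, 6.6, -0.0]
opening: 0.0135
t 15.28 pos [ 0.6222 -0.2449  0.1468] pitch -0.053 yaw -0.602 r 0.1185 ang -0.570
mean Frad -0.33 Ftan 7.31 Fz -0.72 Mz -0.577 tau 0.290 tau each [0.373 0.223 0.287 0.209 0.315 0.33 ]
yaw -0.6019115176798657 ang -0.5700305386955672
phi -0.652 shift -0.0067 -0.0071
phi -0.702 shift -0.0037 -0.0046
```

Still free-running after about 1.3 rad. I'll relieve the side load and withdraw for the next hole.

```bash
python3 -m creep '[0,0.0015,0.0025,0,0, 0,0.0005,0.001,0,0.01]'; python3 r.py; python3 -m creep '[0,0.005,-0.0034,0,0, 0,0.008,-0.0055,0,0, 0,0,0,0,0]'; python3 r.py
```

```text
time: 15.52
tool_pos: [0.6248, -0.2416, 0.1472]
tool_rot: [-3.088, -0.056, -0.589]
contact_force: [-0.7, 0.1, -1.4]
opening: 0.0134
t 15.53 pos [ 0.6248 -0.2416  0.1472] pitch -0.056 yaw -0.589 | r 0.1189 ang -0.535 | F [-0.7  0.1 -1.4] M [ 0.037  0.091 -0.022]
Frad -0.6 Ftan -0.3 tau -0.055
time: 15.9
tool_pos: [0.6387, -0.2523, 0.1473]
tool_rot: [-3.089, -0.057, -0.588]
contact_force: [0.7, -0.2, -1.2]
opening: 0.0135
t 15.90 pos [ 0.6387 -0.2523  0.1473] pitch -0.057 yaw -0.588 | r 0.1364 ang -0.550 | F [ 0.7 -0.2 -1.2] M [0.061 0.086 0.03 ]
Frad 0.7 Ftan 0.2 tau 0.054
```

```bash
python3 -m creep '[0,0.0128,-0.0147,0,0, 0,0,0,0,0]'; python3 r.py;python3 arc.py 0.165 7 .157
```

```text
time: 16.15
tool_pos: [0.6516, -0.2676, 0.1469]
tool_rot: [-3.09, -0.056, -0.588]
contact_force: [-0.5, 0.6, -1.4]
opening: 0.0134
t 16.15 pos [ 0.6516 -0.2676  0.1469] pitch -0.056 yaw -0.588 | r 0.1555 ang -0.591 | F [-0.5  0.6 -1.4] M [ 0.019  0.052 -0.05 ]
Frad -0.7 Ftan 0.3 tau -0.010
yaw -0.5880892422233612 ang -0.5906833257857874
phi -0.423 shift 0.0140 0.0221
phi -0.258 shift 0.0086 0.0244
phi -0.093 shift 0.0045 0.0255
phi 0.072 shift 0.0003 0.0259
phi 0.237 shift -0.0040 0.0256
phi 0.402 shift -0.0081 0.0246
phi 0.567 shift -0.0120 0.0229
```

```bash
python3 -m creep '[0,0.014,0.022,0,0.165, 0,0.0086,0.0244,0,0.165, 0,0.0045,0.0255,0,0.165, 0,0.0003,0.0259,0,0.165, 0,-0.004,0.0256,0,0.165, 0,-0.008,0.0246,0,0.165, 0,-0.012,0.023,0,0.165, 0,0,0,0,0]'; python3 r.py;python3 arc.py 0 1 .142
```

```text
time: 17.15
tool_pos: [0.6503, -0.0887, 0.1454]
tool_rot: [-3.086, -0.052, 0.604]
contact_force: [-0.7, -0.3, -0.5]
opening: 0.013
t 17.15 pos [ 0.6503 -0.0887  0.1454] pitch -0.052 yaw 0.604 | r 0.1576 ang 0.625 | F [-0.7 -0.3 -0.5] M [-0.043 -0.021 -0.018]
Frad -0.7 Ftan 0.1 tau -0.001
yaw 0.6037640868716332 ang 0.6252756749592163
phi 0.604 shift -0.0109 -0.0116
```

```bash
python3 -m creep '[0,-0.004,-0.008,0,-0.037, 0,-0.004,-0.0075,0,0, 0,0,0,0,0]'; python3 r.py;python3 arc.py 0 1 .132;python3 - <<'E'
from h import *
s=cam('side');t=cam('top')
a=t["image"][190:290,330:450];b=s["image"][170:270,330:450]
cv2.imwrite("pics/e.png",cv2.resize(np.hstack([a,b])[:,:,::-1],None,fx=3.3,fy=3.3,interpolation=cv2.INTER_CUBIC))
E
```

```text
time: 17.52
tool_pos: [0.6418, -0.1074, 0.1455]
tool_rot: [-3.087, -0.052, 0.558]
contact_force: [0.4, 0.1, -2.6]
opening: 0.0134
t 17.52 pos [ 0.6418 -0.1074  0.1455] pitch -0.052 yaw 0.558 | r 0.1402 ang 0.553 | F [ 0.4  0.1 -2.6] M [-0.071  0.     0.03 ]
Frad 0.4 Ftan -0.1 tau 0.014
yaw 0.5580562836849083 ang 0.552843662566207
phi 0.558 shift -0.0073 -0.0037
```

```bash
sleep 0.1
```

```text
(no output)
```

View pics/e.png

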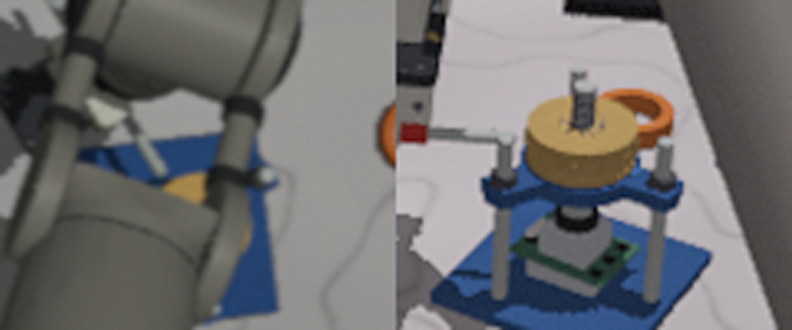

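```bash
python3 -m creep '[0,-0.0036,-0.0013,0,0.008, 0,-0.0034,-0.0021,0,0, 0,0,0,0,0]'; python3 r.py; python3 -m creep '[0,-0.0025,-0.0016,0,0, 0,0,0,0,0]'; python3 r.py
```

```text
time: 18.0
tool_pos: [0.6345, -0.11, 0.1452]
tool_rot: [-3.086, -0.052, 0.567]
contact_force: [-1.5, 0.6, -1.3]
opening: 0.0133
t 18.00 pos [ 0.6345 -0.11    0.1452] pitch -0.052 yaw 0.567 | r 0.1326 ang 0.565 | F [-1.5  0.6 -1.3] M [ 0.181  0.096 -0.103]
Frad -1.0 Ftan 1.4 tau 0.077
time: 18.25
tool_pos: [0.6316, -0.1108, 0.1451]
tool_rot: [-3.085, -0.052, 0.567]
contact_force: [-1.2, 1.8, -0.5]
opening: 0.0136
t 18.25 pos [ 0.6316 -0.1108  0.1451] pitch -0.052 yaw 0.567 | r 0.1298 ang 0.572 | F [-1.2  1.8 -0.5] M [ 0.172  0.299 -0.147]
Frad -0.1 Ftan 2.1 tau 0.129
```

```bash
python3 -m creep '[0,-0.0012,0.003,0,0.025, 0,0,0,0,0]'; python3 r.py; python3 -m creep '[0,-0.0032,-0.0022,0,0, 0,0,0,0,0]'; python3 r.py
```

```text
time: 18.5
tool_pos: [0.6305, -0.108, 0.1452]
tool_rot: [-3.086, -0.052, 0.594]
contact_force: [-0.4, 0.3, -0.8]
opening: 0.0135
t 18.50 pos [ 0.6305 -0.108   0.1452] pitch -0.052 yaw 0.594 | r 0.1304 ang 0.594 | F [-0.4  0.3 -0.8] M [ 0.003 -0.048 -0.019]
Frad -0.2 Ftan 0.5 tau 0.040
time: 18.75
tool_pos: [0.627, -0.1097, 0.1451]
tool_rot: [-3.085, -0.052, 0.594]
contact_force: [-1.0, 0.4, -0.9]
opening: 0.0135
t 18.75 pos [ 0.627  -0.1097  0.1451] pitch -0.052 yaw 0.594 | r 0.1265 ang 0.599 | F [-1.   0.4 -0.9] M [ 0.146  0.237 -0.194]
Frad -0.6 Ftan 0.9 tau -0.079
```

```bash
python3 -m creep '[0,-0.0036,-0.0017,0,0.012, 0,0,0,0,0]'; python3 r.py; python3 -m creep '[0,-0.0032,-0.0022,0,0.008, 0,0,0,0,0]'; python3 r.py
```

```text
time: 19.0
tool_pos: [0.6228, -0.1107, 0.145]
tool_rot: [-3.083, -0.052, 0.606]
contact_force: [-3.1, 0.3, -0.3]
opening: 0.0132
t 19.00 pos [ 0.6228 -0.1107  0.145 ] pitch -0.052 yaw 0.606 | r 0.1225 ang 0.611 | F [-3.1  0.3 -0.3] M [ 0.064  0.745 -0.208]
Frad -2.4 Ftan 2.0 tau 0.044
time: 19.25
tool_pos: [0.6191, -0.1126, 0.1451]
tool_rot: [-3.082, -0.052, 0.615]
contact_force: [-3.6, 1.6, 0.6]
opening: 0.0137
t 19.25 pos [ 0.6191 -0.1126  0.1451] pitch -0.052 yaw 0.615 | r 0.1184 ang 0.616 | F [-3.6  1.6  0.6] M [ 0.139  0.838 -0.184]
Frad -2.0 Ftan 3.4 tau 0.215
```

```bash
python3 rr.py; python3 arc.py -0.05 5 .1178
```

```text
t 19.50 pos [ 0.6193 -0.1126  0.145 ] pitch -0.052 yaw 0.615 r 0.1186 ang 0.615
mean Frad -3.14 Ftan 3.73 Fz 0.26 Mz -0.273 tau 0.169 tau each [0.215 0.229 0.146 0.115 0.228 0.084]
yaw 0.614528203999902 ang 0.61517055308304
phi 0.565 shift 0.0027 -0.0054
phi 0.515 shift 0.0030 -0.0051
phi 0.465 shift 0.0028 -0.0052
phi 0.415 shift 0.0025 -0.0053
phi 0.365 shift 0.0022 -0.0054
```

```bash
python3 -m creep '[0,0.0032,-0.0066,0,-0.05, 0,0.0036,-0.0066,0,-0.05, 0,0.0034,-0.0067,0,-0.05]'; python3 rr.py; python3 arc.py -0.05 5 .1175
```

```text
time: 19.88
tool_pos: [0.629, -0.1288, 0.1444]
tool_rot: [-3.074, -0.053, 0.459]
contact_force: [-3.8, 6.4, 1.0]
opening: 0.0137
t 20.12 pos [ 0.6291 -0.129   0.1445] pitch -0.053 yaw 0.460 r 0.1186 ang 0.454
mean Frad -0.63 Ftan 7.37 Fz 1.02 Mz -0.597 tau 0.276 tau each [0.248 0.315 0.273 0.311 0.223 0.285]
yaw 0.46037507438439174 ang 0.45413602914857526
phi 0.410 shift 0.0011 -0.0052
phi 0.360 shift 0.0022 -0.0054
phi 0.310 shift 0.0019 -0.0055
phi 0.260 shift 0.0017 -0.0056
phi 0.210 shift 0.0014 -0.0057
```

```bash
python3 -m creep '[0,0.0016,-0.0066,0,-0.05, 0,0.0026,-0.0068,0,-0.05, 0,0.0023,-0.0069,0,-0.05]'; python3 rr.py; python3 arc.py -0.05 5 .1175
```

```text
time: 20.5
tool_pos: [0.6356, -0.1449, 0.1443]
tool_rot: [-3.066, -0.054, 0.305]
contact_force: [-4.4, 5.7, 1.8]
opening: 0.0137
t 20.75 pos [ 0.6357 -0.145   0.1444] pitch -0.055 yaw 0.307 r 0.1188 ang 0.308
mean Frad -1.35 Ftan 7.10 Fz 1.33 Mz -0.587 tau 0.256 tau each [0.239 0.13  0.367 0.176 0.341 0.285]
yaw 0.30669475386408274 ang 0.3077781463036156
phi 0.257 shift 0.0004 -0.0062
phi 0.207 shift 0.0013 -0.0057
phi 0.157 shift 0.0011 -0.0058
phi 0.107 shift 0.0008 -0.0058
phi 0.057 shift 0.0005 -0.0059
```

```bash
python3 -m creep '[0,0.0008,-0.0072,0,-0.05, 0,0.0013,-0.0072,0,-0.05, 0,0.0011,-0.0072,0,-0.05]'; python3 rr.py; python3 arc.py -0.05 5 .1175
```

```text
time: 21.12
tool_pos: [0.6398, -0.162, 0.1446]
tool_rot: [-3.059, -0.057, 0.152]
contact_force: [-3.3, 7.4, 1.1]
opening: 0.0138
t 21.38 pos [ 0.6399 -0.1621  0.1446] pitch -0.057 yaw 0.153 r 0.1189 ang 0.159
mean Frad -1.26 Ftan 7.32 Fz 1.14 Mz -0.542 tau 0.328 tau each [0.414 0.359 0.299 0.305 0.316 0.277]
yaw 0.15306707436702727 ang 0.1594118592269922
phi 0.103 shift -0.0005 -0.0068
phi 0.053 shift 0.0005 -0.0059
phi 0.003 shift 0.0002 -0.0059
phi -0.047 shift -0.0001 -0.0059
phi -0.097 shift -0.0004 -0.0059
```

```bash
python3 -m creep '[0,-0.0003,-0.0073,0,-0.05, 0,0.0004,-0.0073,0,-0.05]'; python3 rr.py; python3 -m creep '[0,-0.0002,-0.0073,0,-0.05, 0,-0.0003,-0.0073,0,-0.05]'; python3 rr.py; python3 arc.py -0.05 5 .1175
```

```text
time: 21.62
tool_pos: [0.6412, -0.1734, 0.145]
tool_rot: [-3.055, -0.059, 0.05]
contact_force: [-2.9, 7.5, 0.8]
opening: 0.014
t 21.88 pos [ 0.6412 -0.1736  0.145 ] pitch -0.060 yaw 0.051 r 0.1189 ang 0.062
mean Frad -1.46 Ftan 7.50 Fz 0.58 Mz -0.542 tau 0.351 tau each [0.397 0.324 0.353 0.299 0.403 0.331]
time: 22.12
tool_pos: [0.6415, -0.1849, 0.145]
tool_rot: [-3.05, -0.06, -0.051]
contact_force: [-2.1, 8.2, 1.6]
opening: 0.0137
t 22.38 pos [ 0.6415 -0.1851  0.1451] pitch -0.060 yaw -0.050 r 0.1190 ang -0.034
mean Frad -2.09 Ftan 7.48 Fz 0.94 Mz -0.550 tau 0.345 tau each [0.4   0.287 0.299 0.442 0.314 0.327]
yaw -0.05005686751619942 ang -0.0341388306106151
phi -0.100 shift -0.0021 -0.0077
phi -0.150 shift -0.0007 -0.0058
phi -0.200 shift -0.0010 -0.0058
phi -0.250 shift -0.0013 -0.0057
phi -0.300 shift -0.0016 -0.0057
```

```bash
python3 -m creep '[0,-0.0015,-0.0076,0,-0.05, 0,-0.0008,-0.0072,0,-0.05]'; python3 rr.py; python3 -m creep '[0,-0.0012,-0.0072,0,-0.05, 0,-0.0016,-0.0072,0,-0.05]'; python3 rr.py; python3 arc.py -0.05 5 .1175
```

```text
time: 22.62
tool_pos: [0.6406, -0.1965, 0.1454]
tool_rot: [-3.044, -0.062, -0.153]
contact_force: [-2.8, 8.4, 1.0]
opening: 0.0137
t 22.88 pos [ 0.6406 -0.1966  0.1454] pitch -0.062 yaw -0.151 r 0.1192 ang -0.132
mean Frad -2.30 Ftan 7.31 Fz 0.59 Mz -0.527 tau 0.350 tau each [0.363 0.314 0.332 0.289 0.376 0.423]
time: 23.12
tool_pos: [0.6387, -0.2076, 0.1453]
tool_rot: [-3.039, -0.061, -0.254]
contact_force: [-0.5, 8.6, 1.0]
opening: 0.0135
t 23.38 pos [ 0.6387 -0.2078  0.1454] pitch -0.062 yaw -0.253 r 0.1193 ang -0.227
mean Frad -2.66 Ftan 7.21 Fz 0.90 Mz -0.509 tau 0.359 tau each [0.507 0.24  0.421 0.464 0.299 0.225]
yaw -0.2527149629174601 ang -0.22651768929443636
phi -0.303 shift -0.0040 -0.0082
phi -0.353 shift -0.0019 -0.0056
phi -0.403 shift -0.0022 -0.0055
phi -0.453 shift -0.0024 -0.0053
phi -0.503 shift -0.0027 -0.0052
```

```bash
python3 -m creep '[0,-0.003,-0.0078,0,-0.05, 0,-0.002,-0.0071,0,-0.05]'; python3 rr.py; python3 -m creep '[0,-0.0024,-0.007,0,-0.05]'; python3 rr.py; python3 arc.py -0.05 5 .1175
```

```text
time: 23.62
tool_pos: [0.6356, -0.2192, 0.1457]
tool_rot: [-3.033, -0.063, -0.356]
contact_force: [-1.0, 10.0, 0.5]
opening: 0.0135
t 23.88 pos [ 0.6356 -0.2192  0.1457] pitch -0.063 yaw -0.354 r 0.1194 ang -0.326
mean Frad -3.41 Ftan 8.11 Fz 0.04 Mz -0.576 tau 0.403 tau each [0.525 0.388 0.416 0.321 0.337 0.43 ]
time: 24.0
tool_pos: [0.6338, -0.224, 0.1456]
tool_rot: [-3.03, -0.062, -0.405]
contact_force: [-0.8, 8.5, -0.5]
opening: 0.0134
t 24.25 pos [ 0.6338 -0.2243  0.1456] pitch -0.062 yaw -0.405 r 0.1194 ang -0.371
mean Frad -3.84 Ftan 8.01 Fz 0.02 Mz -0.583 tau 0.388 tau each [0.34  0.456 0.309 0.435 0.351 0.438]
yaw -0.4050016312632383 ang -0.37108765530676396
phi -0.455 shift -0.0057 -0.0083
phi -0.505 shift -0.0027 -0.0052
phi -0.555 shift -0.0030 -0.0051
phi -0.605 shift -0.0032 -0.0049
phi -0.655 shift -0.0035 -0.0047
```

```bash
python3 -m creep '[0,-0.0045,-0.0077,0,-0.05, 0,-0.003,-0.0066,0,-0.05]'; python3 rr.py; python3 -m creep '[0,-0.0035,-0.0065,0,-0.05, 0,-0.0038,-0.0063,0,-0.05]'; python3 rr.py; python3 arc.py -0.05 3 .1175
```

```text
time: 24.5
tool_pos: [0.6292, -0.2346, 0.1461]
tool_rot: [-3.022, -0.064, -0.509]
contact_force: [0.5, 10.6, 0.1]
opening: 0.0133
t 24.75 pos [ 0.6292 -0.2346  0.146 ] pitch -0.064 yaw -0.507 r 0.1194 ang -0.465
mean Frad -3.24 Ftan 8.98 Fz -0.13 Mz -0.635 tau 0.452 tau each [0.546 0.399 0.5   0.457 0.439 0.373]
time: 25.0
tool_pos: [0.6242, -0.2429, 0.1461]
tool_rot: [-3.014, -0.063, -0.61]
contact_force: [1.8, 9.6, -0.2]
opening: 0.0137
t 25.25 pos [ 0.6242 -0.243   0.1461] pitch -0.063 yaw -0.609 r 0.1191 ang -0.547
mean Frad -3.85 Ftan 9.50 Fz -0.08 Mz -0.636 tau 0.522 tau each [0.467 0.515 0.512 0.489 0.603 0.546]
yaw -0.6090286914075811 ang -0.5470963554671024
phi -0.659 shift -0.0088 -0.0100
phi -0.709 shift -0.0037 -0.0046
phi -0.759 shift -0.0039 -0.0044
```

```bash
python3 -m creep '[0,-0.0042,-0.006,0,-0.01, 0,-0.0042,-0.006,0,-0.02]'; python3 rr.py; python3 arc.py -0.05 3 .1175;  python3 - <<'E'
from h import *
s=cam('side');t=cam('top')
a=t["image"][190:290,330:450];b=s["image"][180:280,330:450]
cv2.imwrite("pics/f.png",cv2.resize(np.hstack([a,b])[:,:,::-1],None,fx=3.3,fy=3.3,interpolation=cv2.INTER_CUBIC))
E
```

```text
time: 25.5
tool_pos: [0.6197, -0.2503, 0.1468]
tool_rot: [-3.004, -0.066, -0.642]
contact_force: [4.5, 11.8, -1.2]
opening: 0.0137
t 25.75 pos [ 0.6198 -0.2504  0.1468] pitch -0.066 yaw -0.641 r 0.1195 ang -0.619
mean Frad -2.63 Ftan 11.97 Fz -0.86 Mz -0.843 tau 0.593 tau each [0.624 0.54  0.68  0.592 0.502 0.617]
yaw -0.6412212528011141 ang -0.6194659527131483
phi -0.691 shift -0.0067 -0.0055
phi -0.741 shift -0.0039 -0.0044
phi -0.791 shift -0.0041 -0.0042
```

```bash
sleep 0.1
```

```text
(no output)
```

View pics/f.png

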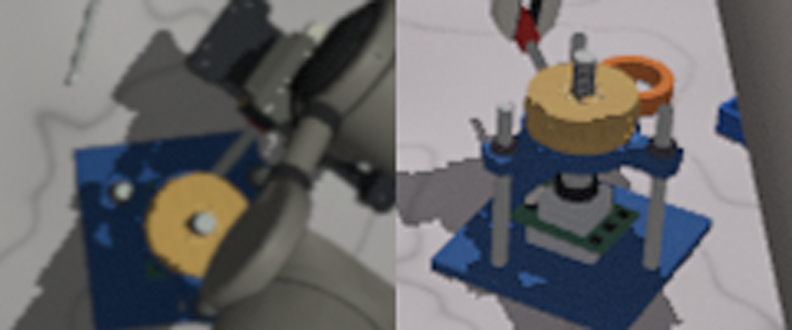

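```bash
cat > rr.py <<'E'
from h import *
from scipy.spatial.transform import Rotation as Ro
L=[];c=np.array([.5225,-.181]);Fs=[];Ms=[]
for i in range(6):
    if i: read_camera("top")
    o=telemetry.observe(); p=o['tool_pos']; q=p[:2]-c; F=o['contact_force'];M=o['torque']; y=o['tool_rot'][2]; Fs.append(F);Ms.append(M)
F=np.mean(Fs,0);M=np.mean(Ms,0); er=np.array([np.cos(y),np.sin(y)])
d=Ro.from_euler('xyz',o['tool_rot']).as_matrix()[:,2]
print("t %.2f pos %s rpy %s r %.4f ang %.3f"%(o['time'],p.round(4),o['tool_rot'].round(3),np.hypot(*q),np.arctan2(q[1],q[0])))
print("F",F.round(2),"M",M.round(3),"Frad %.2f Ftan %.2f"%(F[:2]@er,-F[0]*er[1]+F[1]*er[0]),"toolz",d.round(3))
for Ls in (0,.1,.15,.2):
    s=p-Ls*d; print("L",Ls,"tau %.3f"%(M[2]+((s[0]-c[0])*F[1]-(s[1]-c[1])*F[0])),end=" ; ")
# contact point model: at r=.038 on bar line, z .129
k=np.r_[c+.038*er,.129]; 
f=lambda Ls: M-np.cross(k-(p-Ls*d),F)
print(); print("resid vs L",[(Ls,f(Ls).round(2)) for Ls in(0,.1,.15,.2)])
E
python3 rr.py
```

```text
t 26.10 pos [ 0.6198 -0.2503  0.1468] rpy [-3.004 -0.066 -0.641] r 0.1195 ang -0.619
F [ 4.98 10.8  -0.74] M [ 1.872 -0.755 -0.81 ] Frad -2.47 Ftan 11.63 toolz [ 0.134  0.071 -0.988]
L 0 tau 0.586 ; L 0.1 tau 0.476 ; L 0.15 tau 0.422 ; L 0.2 tau 0.367 ; 
resid vs L [(0, array([ 1.71, -0.62,  0.14])), (0.1, array([ 0.65, -0.14,  0.03])), (0.15, array([ 0.12,  0.11, -0.02])), (0.2, array([-0.41,  0.35, -0.07]))]
```

Moment data fit a sensor reference about 0.155 m behind the TCP. That puts the standstill torque at about 0.42 to 0.44, and the free-running reading with the same correction was about 0.28. One more small step.

```bash
python3 -m creep '[0,-0.0048,-0.0056,0,-0.03]'; python3 rr.py
```

```text
time: 26.22
tool_pos: [0.6174, -0.2534, 0.1472]
tool_rot: [-2.999, -0.067, -0.673]
contact_force: [7.2, 11.8, -0.9]
opening: 0.0138
t 26.48 pos [ 0.6173 -0.2536  0.1473] rpy [-2.999 -0.067 -0.673] r 0.1194 ang -0.654
F [ 6.82 11.26 -1.07] M [ 1.921 -0.976 -0.862] Frad -1.68 Ftan 13.06 toolz [ 0.141  0.07  -0.988]
L 0 tau 0.701 ; L 0.1 tau 0.590 ; L 0.15 tau 0.535 ; L 0.2 tau 0.479 ; 
resid vs L [(0, array([ 1.77, -0.78,  0.2 ])), (0.1, array([ 0.66, -0.12,  0.09])), (0.15, array([0.11, 0.21, 0.04])), (0.2, array([-0.44,  0.54, -0.02]))]
```

Torque is now about 0.50 at standstill. Tangential force rose steadily from 7.3 to 13 N, at about 0.6 N m/rad as expected. I'll stop here, unload gently and withdraw.

```bash
python3 -m creep '[0,0.0018,0.0023,0,0, 0,0,0,0,0]'; python3 r.py; python3 -m creep '[0,0.001,0.0013,0,0, 0,0,0,0,0]'; python3 r.py
```

```text
time: 26.72
tool_pos: [0.6213, -0.2494, 0.1475]
tool_rot: [-2.995, -0.069, -0.672]
contact_force: [0.1, 1.1, -1.0]
opening: 0.0132
t 26.73 pos [ 0.6213 -0.2494  0.1475] pitch -0.069 yaw -0.672 | r 0.1202 ang -0.606 | F [ 0.1  1.1 -1. ] M [ 0.277  0.069 -0.098]
Frad -0.6 Ftan 0.9 tau 0.018
time: 26.98
tool_pos: [0.6229, -0.2495, 0.1478]
tool_rot: [-2.996, -0.073, -0.672]
contact_force: [0.0, -0.3, -1.7]
opening: 0.0137
t 26.98 pos [ 0.6229 -0.2495  0.1478] pitch -0.073 yaw -0.672 | r 0.1216 ang -0.599 | F [ 0.  -0.3 -1.7] M [ 0.005  0.142 -0.009]
Frad 0.2 Ftan -0.2 tau -0.038
```

```bash
python3 -m creep '[0,0.0055,-0.0042,0,0, 0,0.0085,-0.0065,0,0, 0,0.012,-0.009,0,0, 0,0.014,-0.011,0,0, 0,0,0,0,0]'; python3 r.py
```

```text
time: 27.6
tool_pos: [0.6657, -0.2846, 0.148]
tool_rot: [-2.997, -0.076, -0.674]
contact_force: [0.3, 0.5, -2.0]
opening: 0.0138
t 27.60 pos [ 0.6657 -0.2846  0.148 ] pitch -0.076 yaw -0.674 | r 0.1767 ang -0.627 | F [ 0.3  0.5 -2. ] M [0.027 0.126 0.   ]
Frad -0.1 Ftan 0.6 tau 0.109
```

```bash
python3 -m creep '[0,0.005,0,0.02,0, 0,0,0,0.04,0, 0,0,0,0.04,0, 0,0,0,0.01,0, 0,0,0,0,0]'; python3 r.py; python3 - <<'E'
from h import *
from scipy.spatial.transform import Rotation as Ro
o=telemetry.observe()
R0=Ro.from_euler('xyz',[3.127,-.041,.405]).as_matrix(); p0=np.array([.4853,.1188,.0613])
# bar centre at start vs TCP in the tool frame
b=R0.T@(np.array([.481,.1178,.045])-p0); print("b",b)
rp=o['tool_rot'].copy(); rp[2]=.405; print(o['tool_rot'], "TCP target",np.array([.481,.1178,.045])-Ro.from_euler('xyz',rp).as_matrix()@b)
s=cam('side'); crop(s,310,100,160,120,5,"pics/g.png")
E
```

```text
time: 28.22
tool_pos: [0.6687, -0.284, 0.2573]
tool_rot: [-2.999, -0.069, -0.674]
contact_force: [0.6, -0.6, -1.4]
opening: 0.0135
t 28.23 pos [ 0.6687 -0.284   0.2573] pitch -0.069 yaw -0.674 | r 0.1788 ang -0.614 | F [ 0.6 -0.6 -1.4] M [0.039 0.156 0.045]
Frad 0.8 Ftan -0.1 tau 0.023
b [-0.00501062 -0.00101015  0.01609513]
[-2.99862026 -0.06921424 -0.67370282] TCP target [0.48588833 0.1163126  0.06109571]
```

```bash
sleep 0.1
```

```text
(no output)
```

View pics/g.png

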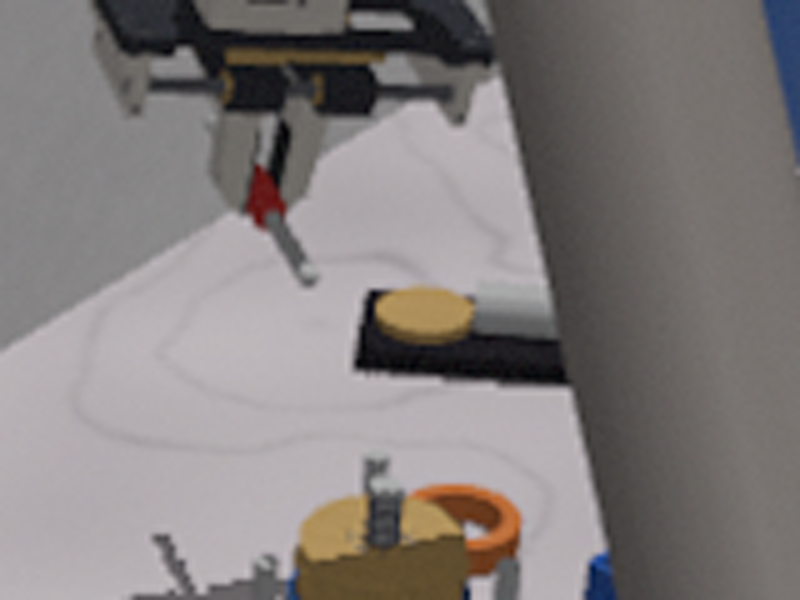

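```bash
python3 -m creep '[0,-0.018,0.04,0,0.106, 0,-0.018,0.04,0,0.106, 0,-0.018,0.04,0,0.106, 0,-0.018,0.04,0,0.106, 0,-0.018,0.04,0,0.106, 0,-0.018,0.04,0,0.106, 0,-0.018,0.04,0,0.106, 0,-0.018,0.04,0,0.106, 0,-0.018,0.035,0,0.106, 0,-0.014,0.02,0,0.07, 0,0,0,0,0, 0,0,0,0,0]'; python3 r.py
```

```text
time: 29.78
tool_pos: [0.4757, 0.1029, 0.2327]
tool_rot: [-2.991, -0.032, 0.381]
contact_force: [-0.0, -0.4, -0.6]
opening: 0.0139
t 29.77 pos [0.4757 0.1029 0.2327] pitch -0.032 yaw 0.381 | r 0.2877 ang 1.734 | F [-0.  -0.4 -0.6] M [-0.115 -0.056 -0.031]
Frad -0.2 Ftan -0.4 tau -0.004
```

```bash
python3 -m creep '[0,0.007,0.010,-0.03,0.024, 0,0.003,0.0035,-0.04,0, 0,0,0,-0.035,0, 0,0,0,0,0, 0,0,0,0,0]'; cat > tg.py <<'E'
from h import *
from scipy.spatial.transform import Rotation as Ro
o=telemetry.observe(); b=np.array([-.005,-.001,.0161]); R=Ro.from_euler('xyz',o['tool_rot']).as_matrix()
print(o['tool_pos'],o['tool_rot'],o['contact_force'],"bar",o['tool_pos']+R@b,"err to rest",np.array([.481,.1178,.045])-o['tool_pos']-R@b)
E
python3 tg.py;  python3 - <<'E'
from h import *
s=cam('side');t=cam('top'); crop(s,260,240,140,110,5,"pics/h.png"); crop(t,230,210,110,110,5,"pics/h1.png")
E
```

```text
time: 30.4
tool_pos: [0.4891, 0.1123, 0.1247]
tool_rot: [-2.993, -0.034, 0.396]
contact_force: [0.1, 0.1, -1.1]
opening: 0.0137
[0.48907264 0.11226466 0.12470115] [-2.9925095  -0.03363462  0.3955289 ] [ 0.07085404  0.07158843 -1.14139543] bar [0.48364835 0.11366292 0.10876904] err to rest [-0.00264835  0.00413708 -0.06376904]
```

```bash
sleep 0.1
```

```text
(no output)
```

View pics/h.png

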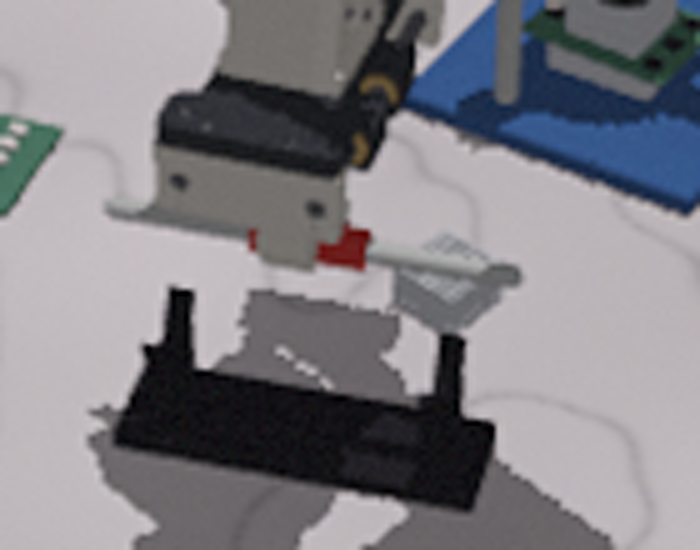

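View pics/h1.png

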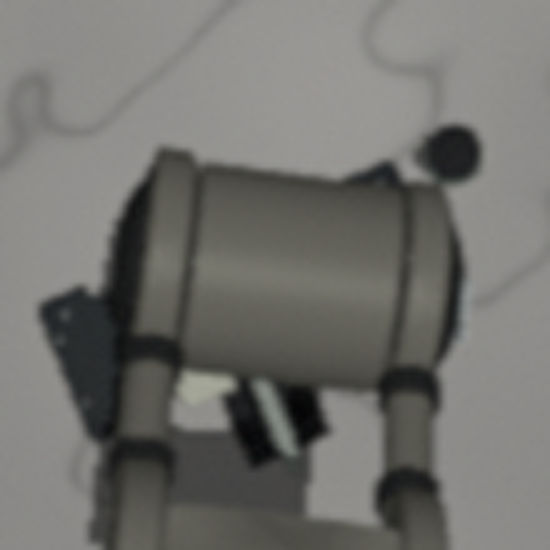

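```bash
python3 -m creep '[0,-0.0026,0.004,-0.015,0.009, 0,0,0,-0.02,0, 0,0,0,-0.005,0, 0,0,0,0,0]'; python3 tg.py
```

```text
time: 31.0
tool_pos: [0.4873, 0.117, 0.0855]
tool_rot: [-2.995, -0.039, 0.406]
contact_force: [-1.0, -0.2, -1.4]
opening: 0.0135
[0.48733242 0.11703048 0.08546258] [-2.99490379 -0.03927894  0.40623103] [-0.95121808 -0.15500172 -1.39019352] bar [0.48199136 0.11837159 0.06949747] err to rest [-0.00099136 -0.00057159 -0.02449747]
```

```bash
python3 -m creep '[0,-0.001,-0.0005,-0.01,0, 0,-0.0005,0,-0.008,0, 0,0,0,0,0]'; python3 tg.py; python3 -m creep '[0,0,0,-0.004,0, 0,0,0,0,0]'; python3 tg.py;python3 -m creep '[0,0,0,-0.003,0, 0,0,0,0,0]'; python3 tg.py
```

```text
time: 31.38
tool_pos: [0.4861, 0.1167, 0.067]
tool_rot: [-2.995, -0.041, 0.407]
contact_force: [0.4, -0.1, -0.8]
opening: 0.0131
[0.48613531 0.11665111 0.06703935] [-2.99549823 -0.04071989  0.40652271] [ 0.38671845 -0.08083149 -0.78200328] bar [0.48081878 0.11799118 0.05106598] err to rest [ 0.00018122 -0.00019118 -0.00606598]
time: 31.62
tool_pos: [0.4863, 0.1166, 0.0629]
tool_rot: [-2.996, -0.041, 0.406]
contact_force: [0.6, 0.2, -0.2]
opening: 0.0135
[0.48630878 0.11661371 0.06290778] [-2.99561977 -0.04103878  0.40646777] [ 0.59765392  0.24530253 -0.21088578] bar [0.48099778 0.11795433 0.04693261] err to rest [ 2.22361448e-06 -1.54333802e-04 -1.93261270e-03]
time: 31.88
tool_pos: [0.4869, 0.1166, 0.0611]
tool_rot: [-2.996, -0.043, 0.407]
contact_force: [-0.5, 0.4, 0.1]
opening: 0.0135
[0.48686601 0.11664109 0.06107399] [-2.9959903  -0.04272282  0.40652698] [-0.50913242  0.41032043  0.13629281] bar [0.481582   0.11798669 0.0450903 ] err to rest [-5.82000826e-04 -1.86690016e-04 -9.02956001e-05]
```

Fz went to zero, so the bar is resting in the notches. Releasing.

```bash
python3 -m creep '[0.45,0,0,0,0, 0.45,0,0,0,0, 0.45,0,0,0,0, 0.45,0,0,0,0]'; python3 tg.py; python3 -m creep '[0.45,0,0,0.01,0, 0.45,0,0,0.03,0, 0.45,0,0,0.05,0, 0.45,0,0,0.05,0, 0.45,0,0,0.05,0, 0.45,-0.02,-0.04,0.02,0, 0.45,-0.02,-0.05,0,0, 0.45,-0.01,-0.06,0,0, 0.45,-0.01,-0.06,0,0, 0.45,-0.01,-0.06,0,0, 0.45,-0.01,-0.06,0,0, 0.45,0,0,0,0]'; python3 - <<'E'
from h import *
s=cam('side');t=cam('top'); crop(s,260,180,160,170,3.5,"pics/i.png"); crop(t,250,215,180,95,4,"pics/i1.png")
E
```

```text
time: 32.38
tool_pos: [0.4873, 0.1167, 0.0612]
tool_rot: [-2.996, -0.044, 0.406]
contact_force: [-0.9, 0.2, -0.5]
opening: 0.041
[0.48725489 0.1166658  0.0611594 ] [-2.99633787 -0.04362835  0.40635887] [-0.88588259  0.23391704 -0.49977582] bar [0.48198662 0.11801298 0.04517064] err to rest [-0.00098662 -0.00021298 -0.00017064]
time: 33.88
tool_pos: [0.4013, -0.2225, 0.2865]
tool_rot: [-3.006, -0.05, 0.408]
contact_force: [0.0, 0.5, -0.5]
opening: 0.0415
```

```bash
sleep 0.1
```

```text
(no output)
```

View pics/i.png

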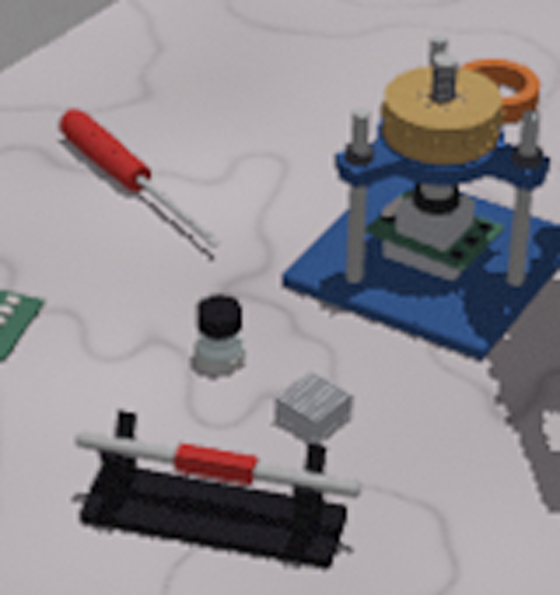

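View pics/i1.png

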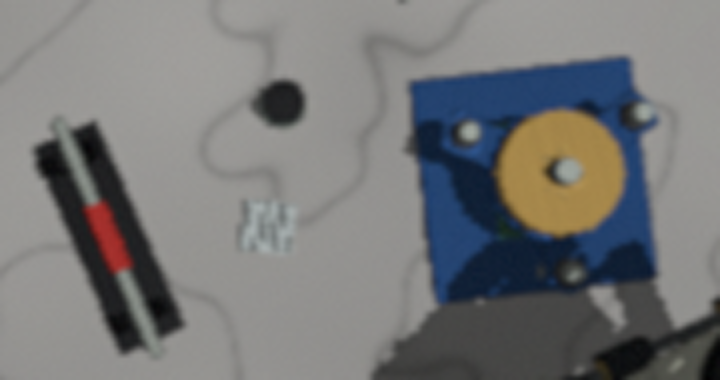

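The bar lies in both notches: the ends are at about (60,122) and (153,353) in the top crop, nearly where they started. The pad sits on the heatsink and the bystanders look unmoved. Handing in.

```bash
python3 - <<'E'
from h import *
t=cam('top')
m=mask(t,(0,150,80),(6,255,255),(250,230,300,310)); print(cv2.minAreaRect(cv2.findNonZero(m)))
from cell import workorder
print(workorder.hand_in())
E
```

```text
((276.6810302734375, 273.92242431640625), (17.201147079467773, 6.040096759796143), 66.80140686035156)
the job is handed in; nothing more can be done
None
```

The collar is tight by feel, the bar is back in its rest, and I handed the job in at about 34 s. No verdict was reported.

- **Turning:** I could not make out the holes in the images, so I found the first one by feel at about 43° world angle. I turned the collar clockwise in two strokes, moving the bar one hole between them. Total turn was about 2.4 rad; resistance began to rise near 2.1 rad.
- **Tightness:** I stopped at about 0.50 N m read at a standstill, against about 0.28 running free. By my estimate that is about 80 N on the heatsink, but I could not measure the pad force directly.
- **Bar and bench:** In the last images the bar lies in both notches. Its sleeve is within 1 pixel (about 2 mm) of where it started, at the same angle. The pad is on the heatsink, and the objects in view look unmoved.
- **Disagreements:**
  - My free standstill readings were about 0.28, not the 0.18 stated. The arm seems to keep most of the turning load between steps, so true tightness may be nearer 0.5 than above it.
  - My first torque formula read high (up to 0.70) because the tool had slowly tilted and the moment is not measured at the TCP. After correction it read 0.53. Tangential force times hole radius gave 0.50, and the rise of about 0.6 N m per rad matched the description.

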